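# Nest the angle in the V-rest and bar it in

## Task

Set the large aluminium angle into the canted V-rest so that it nests there: corner down in the V, both legs lying against the rest's own legs, between the two end plates; keep hold of it until it is fully home, do not drop it in. Then bar it in with the long steel rod: thread the rod through the bores of both end plates, passing between the angle's legs, until it clearly sticks out beyond both plates. Leave everything else on the bench where it is.

Things in the scene. Friction and masses are not known exactly. Their poses are not given: they have to be found in the camera images.
- angle: The larger of two bare aluminium angles, equal legs 60 x 60 mm outside, 8 mm thick, 80 mm long, about 0.19 kg. It starts with one leg flat on the bench, the other upright. Origin on the outer corner edge (heel), midway along it. x runs along the flat leg to its free edge, z up the upright leg to its free edge, y along the heel.
- vrest: Fixed grey cast base (130 x 150 x 12 mm) with a V of dark steel angle, 92 mm long, open upward but canted, between two upright bored steel end plates: 8 mm thick, inner faces at y = +-46, outer at +-54 mm, x -45 to 55 mm, tops 130 mm above the bench. Origin on the bench under the V's corner line; z up, y along the V, x away from the robot at yaw 0.
- vrest_seat (a point): Middle of the V's inner corner line, 75 mm up; the middle of the angle's heel belongs here (6 mm end play). y along the V; z up the inner face of the short leg (22 mm, 35 deg from vertical, leaning to the rest's -x); x up the inner face of the long leg (48 mm, 55 deg from vertical, to +x). Nested, the angle's axes match these (legs swapped is as good).
- vrest_bore (a point): Point on the common axis of the two 18 mm end-plate bores, midway between the plates, 108.4 mm above the bench; axes parallel to the V-rest's, so the bores run along its y. It lies 24 mm from the inner face of each leg of the V (5.9 mm to +x of its corner line, 33.4 mm above).
- rod: Plain ground steel rod, 12 mm diameter, 200 mm long, about 0.18 kg, both ends alike. Origin at its centre, y along the rod. It starts lying level on the rod stand, its axis 50.7 mm above the bench.
- rod_a (a point): Centre of the rod's end face at its +y end.
- rod_b (a point): Centre of the rod's end face at its -y end.
- rodrest: Fixed rod stand: base 60 x 170 x 8 mm with two V-notched posts, 8 mm wide, 72 mm either side of its middle along y, 59 mm high at the tips of their arms, which reach 17 mm either side of the rod. Origin on the bench under its middle. Between the posts the rod is free, 37 mm above the base.
- offcut: Bystander: small aluminium angle offcut, 35 x 35 x 8 mm, 35 mm long, not to be used. Origin and axes as on the large angle.
- ringgauge: Bystander: chrome ring gauge, 52 mm diameter, 18 mm high. Origin under its centre.
- cup: Bystander: red steel bearing cup, 58 mm diameter, 20 mm high. Origin under its centre.
- roller: Bystander: blued tapered roller standing on its large end, 22 mm diameter, 30 mm high. Origin under its centre.
- probe: Bystander: silver bayonet-mount probe standing on its mount, 44 mm diameter, 73 mm high. Origin under its centre.
- caliper: Bystander: caliper lying flat, 150 mm long along its y. Origin under its middle.
- gaugeblock: Bystander: steel gauge block 35 x 30 x 9 mm. Origin under its centre.
Mind the look-alikes: they are no part of the job. Of the things that look like the rod, the largest one is meant. What is shaped like the angle but purple is not meant.

How it is judged:
By the outcome, as a careful person would: the job done as asked, in the order asked, and still so for the second after the job is handed in, with the robot touching nothing.
It also fails if it takes over 62 s, if anything falls off the work surface, if the arm or the gripper's body presses on something with over 40 N, if the wrist force passes 120 N, or if a joint passes its speed limit or range.

## Robot

A 6-joint arm with a two-finger parallel gripper is mounted at the origin on the work surface. World frame = base frame: x ahead of the robot, y to its left, z up, the work surface at z = 0. Lengths are in m, angles in degrees, forces in N, time in s.
With the tool pointing down it reaches from about 0.4 to 0.825 m from the base axis. Payload 7 kg.
Tool frame: the origin (TCP) lies where the fingers leave the gripper's body, on its centre line; the fingertips stand 66 mm ahead of it and the grasp point (between the pads) lies 47 mm ahead of it; z points along the fingers, y is the direction in which the jaws open and shut (so a half turn about z gives the same grasp; the last joint's range is limited). The gripper opens to 88 mm and grips with 3 to 60 N. Pads are 19 mm wide; open, the fingers measure 130 mm over their backs; the gripper's body (78 mm by 193 mm) begins 47 mm behind the grasp point.
Start: joints at [-48.925, 20.546, 0.682, 0, -70.136, -16.507], TCP at [0.281, -0.614, 0.292] pointing down, gripper open.
Joint ranges: [-176.03, 176.03], [-82.01, 121.73], [-58.28, 71.71], [-173.87, 95.51], [-174.79, -0.11], [-173.66, 173.66]. Speed limits (degrees/s): [136.94, 136.94, 172.46, 180, 180, 180].

## Interface

Orientations are given as [roll, pitch, yaw] about the fixed x, y, z axes, in that order (R = Rz(yaw) Ry(pitch) Rx(roll)).
In Python, from plant import get_obs, snapshot, close_job gives the robot as it stands.
- The arm moves only by the tool play_rows, never from a script. Its argument "series" is a list of rows, each a list of 5 numbers: the opening in per cent of the stroke, from 0 (shut) to 100 (fully open), then the shift along the tool's x, y, z in m, then the turn about the tool's z in degrees. In form: [[jaw, dx, dy, dz, spin], ...]. A call has 1 to 10 rows; each row is the pose to reach, as a shift and turn from the pose commanded when the call began, along the tool's axes at that moment; what a row does not reach only later rows make up. A row lasts 1/10 s, in which the tool goes at most 50 mm and 8.59 degrees, less where a joint would pass 70% of its speed; a pose out of reach is approached as far as the arm can. A call with a gripper value outside its range is refused whole. The fingers move at their own pace and stop on an object; the grip force is fixed at half the most. Time passes only in rows, so rows that repeat a pose let the fingers close. It gives the time, the measured TCP pose, the force and the opening at its end, in the units of the state.
- get_obs(): the state, without advancing time (a new reading comes with each control period).
- snapshot(name): name is "side" or "top"; returns a dict with "frame" (420x560x3 uint8, red, green, blue), "z_map" (420x560 float32, m along the optical axis (not along the pixel's ray), 0 where there is no reading), "mtx" (3x3 intrinsics, pixels), "D" ([k1, k2, p1, p2, k3] as OpenCV has them; the pictures are not rectified), "camera_from_world" (4x4, takes a point from world to camera coordinates). Camera axes: x right, y up, looking along -z (the intrinsics and any distortion apply to the point x, -y, -z); pixel columns grow to the right and rows downward; lengths in m; the calibration is good to about 2 mm. A picture is of the moment at which its call begins.
- close_job(): hands the job in, once; it reports no verdict.
The state is a dict: "clock": time; "joint_pos": joint angles; "qvel": joint speeds; "tau": joint torques, N m; "tool_pos": TCP position; "orientation": TCP orientation; "force": force on the tool from outside, world axes, zero at the start; "moment": the same for the moment, N m; "opening": finger opening in m.
Only numpy, scipy, OpenCV 4.12 (cv2) and the standard library are available. Lean on these libraries where they do the work, as an engineer would, in place of code of your own. Each camera call takes 0.05 s, during which the arm holds its last target.

## Working session

There is one attempt and no reset: what is moved stays moved. The work goes in short steps, Python scripts to look and compute and a tool call to move; the robot and the scene stay as the last step left them, time stands still between calls to the robot, and variables do not carry over. Pictures are saved under pics/ and viewed, and the job is handed in when it is done.

Besides the shell and the picture viewer there is one more tool, called after ">>>" in YAML: its name, and indented under it one key for each argument. play_rows: Moves the arm, as the interface text tells. Its arguments: {"type":"object","properties":{"series":{"type":"array"}},"required":["series"]}

```bash
ls; mkdir -p pics
python3 - <<'E'
from plant import *
import cv2,numpy as np
for n in("side","top"):
    s=snapshot(n); cv2.imwrite(f"pics/{n}0.png",s["frame"][:,:,::-1]); np.savez(f"{n}0.npz",**s)
    print(n,s["mtx"],s["D"],np.round(s["camera_from_world"],4))
print(get_obs())
E
```

```text
pics
side [[497.80575818   0.         283.59488694]
 [  0.         497.80575818 210.06624978]
 [  0.           0.           1.        ]] [-0.15066099  0.          0.          0.          0.        ] [[ 0.808  -0.589  -0.0163 -0.4437]
 [ 0.3761  0.4942  0.7837 -0.2794]
 [-0.4535 -0.6394  0.6209 -1.1958]
 [ 0.      0.      0.      1.    ]]
top [[527.33640955   0.         287.40018721]
 [  0.         527.33640955 212.87045821]
 [  0.           0.           1.        ]] [0.03029666 0.         0.         0.         0.        ] [[ 0.0197 -0.9998 -0.0033 -0.015 ]
 [ 0.998   0.0195  0.0593 -0.5537]
 [-0.0592 -0.0045  0.9982 -1.3703]
 [ 0.      0.      0.      1.    ]]
{'clock': 0.1, 'joint_pos': array([-4.89246922e+01,  2.05883600e+01,  6.40302049e-01, -1.68564217e-02,
       -7.01358179e+01, -1.65077866e+01]), 'qvel': array([-0.08242206, -0.15085928,  0.12255501,  0.09506035, -0.11191251,
        0.10385919]), 'tau': array([-3.45250646e-04, -5.84164166e+01,  2.93753833e+01,  7.01537892e+00,
        1.01858441e-02, -6.53002576e-05]), 'tool_pos': array([ 0.28049832, -0.61360017,  0.29131717]), 'orientation': array([ 1.79915078e+02, -8.64121466e-03, -1.55438212e+02]), 'force': array([ 0.91354733, -0.18668308, -0.20977328]), 'moment': array([-0.01563204,  0.0329181 ,  0.01226625]), 'opening': 0.08793644386468989}
```

View pics/side0.png

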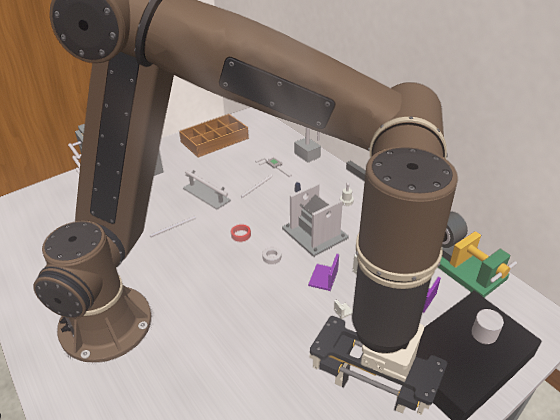

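View pics/top0.png

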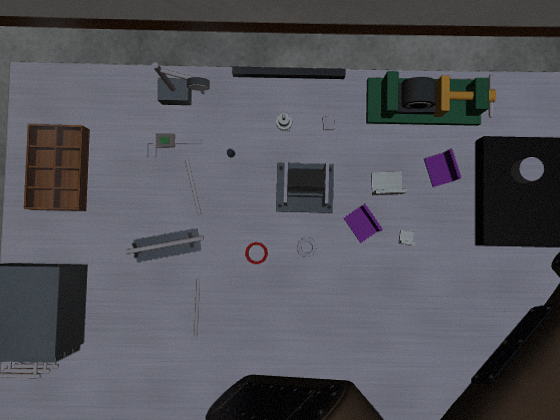

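```bash
cat > h.py <<'E'
import numpy as np,cv2
from scipy.spatial.transform import Rotation as R
def load(f): return dict(np.load(f))
def rays(s,uv):
    p=cv2.undistortPoints(np.array(uv,float).reshape(-1,1,2),s["mtx"],s["D"]).reshape(-1,2)
    T=s["camera_from_world"]; d=np.c_[p[:,0],-p[:,1],-np.ones(len(p))]
    return -T[:3,:3].T@T[:3,3], d@T[:3,:3]
def onz(s,uv,z):
    c,d=rays(s,uv); return c+d*((z-c[2])/d[:,2])[:,None]
def depth(s,uv):
    c,d=rays(s,uv); uv=np.array(uv,int).reshape(-1,2); return c+d*s["z_map"][uv[:,1],uv[:,0]][:,None]
def cloud(s):
    h,w=s["z_map"].shape; u,v=np.meshgrid(np.arange(w),np.arange(h))
    return depth(s,np.stack([u.ravel(),v.ravel()],1)).reshape(h,w,3)
def proj(s,P):
    T=s["camera_from_world"];q=np.atleast_2d(P)@T[:3,:3].T+T[:3,3]; q=q*[1,-1,-1]
    return cv2.projectPoints(q,np.zeros(3),np.zeros(3),s["mtx"],s["D"])[0].reshape(-1,2)
def crop(s,name,u0,u1,v0,v1,k,gain=1):
    im=s["frame"][v0:v1,u0:u1,::-1]; im=cv2.resize(im,None,fx=k,fy=k,interpolation=cv2.INTER_CUBIC)
    cv2.imwrite("pics/"+name,np.clip(im*float(gain),0,255).astype(np.uint8))
E
python3 - <<'E'
from h import *
s=load("top0.npz"); crop(s,"top_a.png",265,425,120,260,5,1.8); crop(s,"top_b.png",110,230,210,280,6,1.8)
C=cloud(s); np.set_printoptions(precision=4,suppress=True)
print(C[::1,:][220,300], C[188,305],C[183,388],C[244,165])
t=load("side0.npz"); crop(t,"side_a.png",170,360,120,290,4,1)
E
```

```text
[ 0.5364 -0.0379  0.0026] [ 0.613  -0.0473  0.0861] [ 0.6386 -0.2687  0.0098] [0.4661 0.3068 0.0497]
```

View pics/top_a.png

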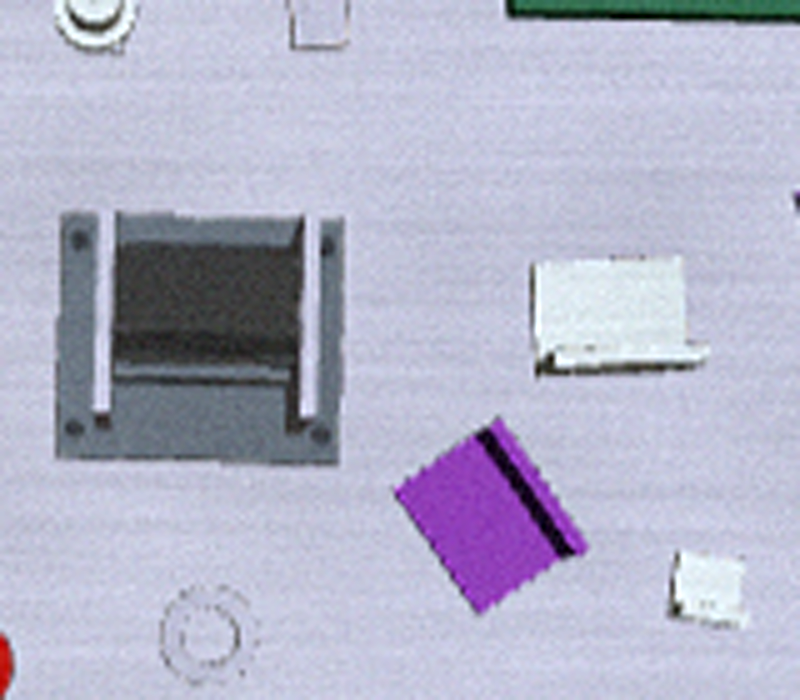

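View pics/top_b.png

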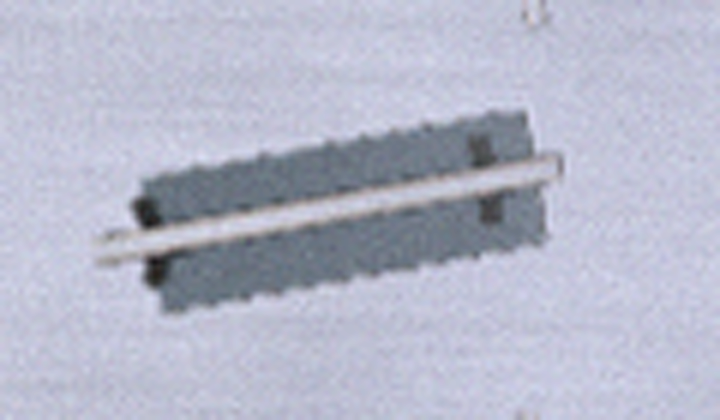

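View pics/side_a.png

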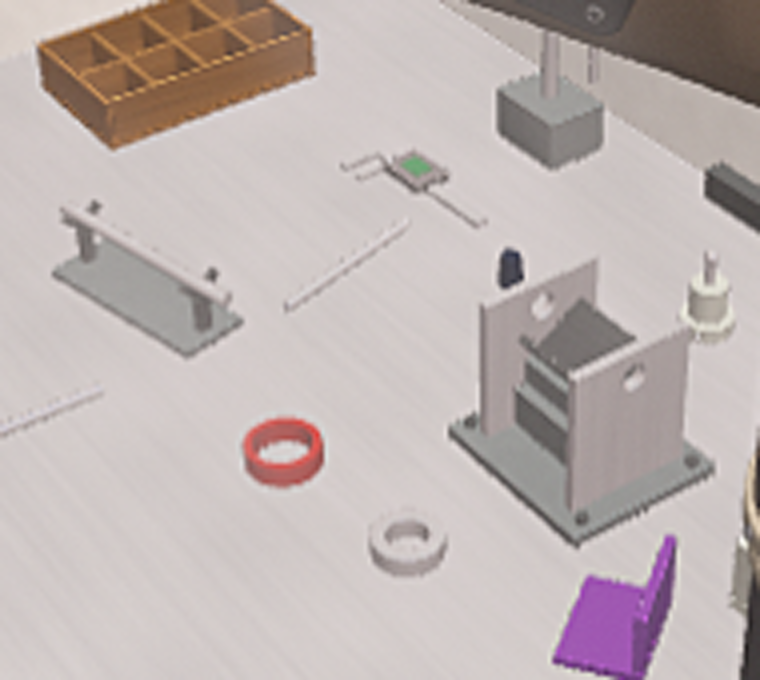

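Run:
```python
from h import *
np.set_printoptions(precision=4,suppress=True)
s=load("top0.npz"); C=cloud(s); Z=C[...,2]
print("bench z",np.median(Z[225:260,330:345]),np.median(Z[150:165,345:365]), np.median(Z[270:300,120:180]))
def reg(m,u0,u1,v0,v1):
    k=np.zeros_like(m);k[v0:v1,u0:u1]=m[v0:v1,u0:u1];return k
def rect(name,m,z):
    n,l,st,_=cv2.connectedComponentsWithStats(m.astype(np.uint8))
    for i in range(1,n):
        if st[i,4]<25: continue
        v,u=np.nonzero(l==i); P=onz(s,np.c_[u,v],z)[:,:2]
        (c,wh,a)=cv2.minAreaRect((P*1000).astype(np.float32))
        print(name,z,"c",np.round(c,1),"wh",np.round(wh,1),"a",round(a,2),"n",st[i,4],"zmed",np.median(Z[l==i]).round(4))
rect("plates",reg((Z>.122)&(Z<.14),265,345,150,225),.13)
rect("base",reg((Z>.006),265,345,150,225),.012)
rect("upleg",reg((Z>.045)&(Z<.07),360,415,160,205),.06)
rect("flat",reg((Z>.004)&(Z<.02),360,415,160,205),.008)
rect("anglecol",reg((s["frame"].min(2)>105),360,415,160,205),.008)
rect("rod",reg((Z>.045)&(Z<.065),115,220,220,270),.0567)
rect("stand",reg((Z>.0045),115,220,220,270),.008)
```

```text
bench z -0.0006669096035665234 -0.0008618152918797861 -0.000323424955009588
plates 0.13 c [624.5   1.5] wh [97.4  7.3] a 1.13 n 134 zmed 0.1295
plates 0.13 c [623.9 -97.8] wh [97.4  7.3] a 0.89 n 145 zmed 0.1294
base 0.012 c [625.4 -46.8] wh [152.2 133. ] a 89.48 n 2740 zmed 0.0256
upleg 0.06 c [ 613.2 -265.8] wh [ 9.1 79.2] a 3.3 n 111 zmed 0.0588
flat 0.008 c [ 646.6 -265. ] wh [48.2 80.7] a 5.03 n 460 zmed 0.0076
anglecol 0.008 c [ 641.6 -266.5] wh [117.3 143.7] a 1.03 n 1737 zmed 0.0014
rod 0.0567 c [466.6 307.6] wh [ 36.9 201.2] a 11.22 n 455 zmed 0.0546
stand 0.008 c [462.8 317.1] wh [ 65.  216.2] a 10.6 n 1454 zmed 0.0098
```

Run:
```python
from h import *
np.set_printoptions(precision=2,suppress=True)
s=load("top0.npz"); g=s["frame"].astype(float).mean(2); C=cloud(s);Z=C[...,2]
print("cam",rays(s,[[0,0]])[0], "side",rays(load("side0.npz"),[[0,0]])[0])
print(g[190,276:338].round(0)); 
print(g[180,368:412].round(0));print(g[165:200,388].round(0))
print((Z[190,276:338]*1000).round(0)); print((Z[165:200,388]*1000).round(0))
crop(s,"top_c.png",355,425,155,210,11,1.8)
crop(s,"top_d.png",270,342,155,220,10,1.8)
```

```text
cam [ 0.47 -0.01  1.4 ] side [-0.08 -0.89  0.95]
[ 87.  66.  68.  63.  66.  68.  64.  70. 123. 121. 116.  41.  24.  31.
  33.  31.  31.  31.  35.  33.  27.  29.  31.  25.  28.  26.  28.  27.
  25.  22.  24.  22.  24.  20.  19.  23.  19.  17.  20.  22.  27.  24.
  26.  25.  24.  25.  27.  20.  28. 104. 115. 119. 102.  61.  65.  57.
  64.  94. 114. 110. 115. 114.]
[110. 114. 114.  54. 140. 133. 130. 131. 129. 127. 130. 128. 133. 129.
 133. 131. 129. 130. 127. 126. 129. 131. 129. 127. 128. 123. 126. 125.
 129. 131. 123. 126. 127. 130. 107. 110. 115. 108. 111. 112. 115. 117.
 111. 110.]
[110. 110. 113. 111. 108. 111.  98. 124. 129. 126. 124. 128. 124. 129.
 124. 129. 129. 126. 124. 132. 136. 130. 126. 123. 122. 127. 130.  96.
  50.  62. 103. 119. 112. 114. 113.]
[  1.  14.  13.  11.  13.  10.  12.  15. 131. 137. 133.  86.  94.  97.
  90.  93.  90.  89.  89.  90.  88.  90.  94.  91.  95.  93.  93.  88.
  86.  94.  91.  87.  93.  96.  86.  96.  87.  95.  89.  95.  87.  92.
  89.  89.  87.  89.  92.  93. 100. 132. 127. 132. 131.  11.  14.  12.
  12.  -4.  -4.   0.  -5.   3.]
[-1. -4. -0.  1. -3.  2. -5.  7.  9.  2.  8.  7. 11.  8.  8.  7.  3.  5.
 10.  9.  4.  5.  5.  8. 60. 57. 58. 59. 35. -4. -4. -3.  3. -4.  3.]
```

View pics/top_c.png

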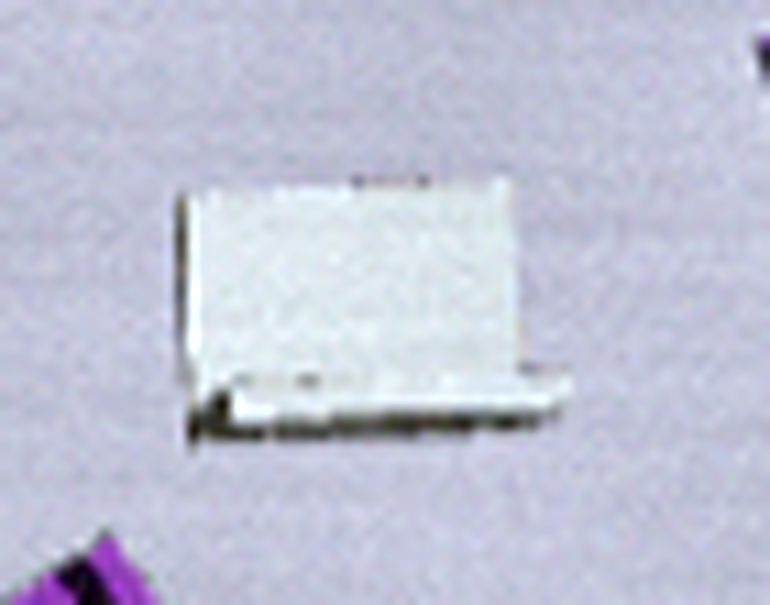

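View pics/top_d.png

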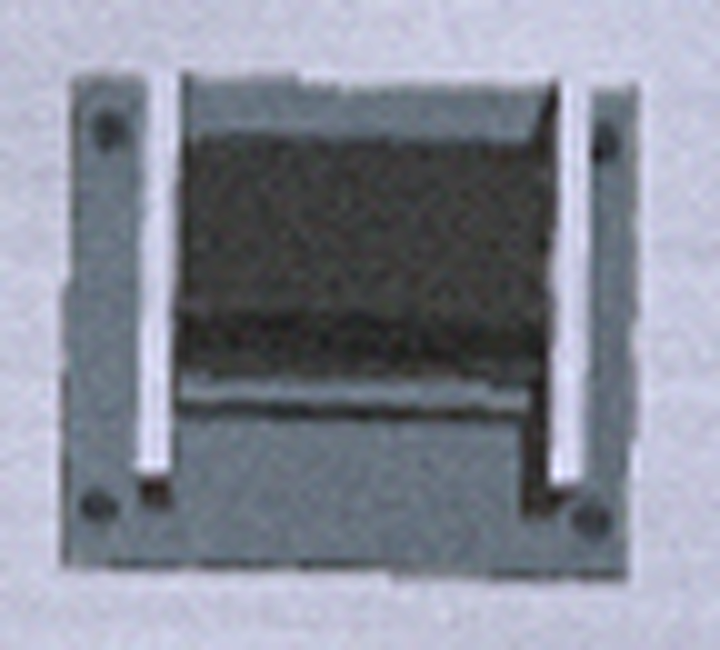

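Run:
```python
from h import *
np.set_printoptions(precision=2,suppress=True)
s=load("top0.npz"); g=s["frame"].astype(float).mean(2)
k=4; G=cv2.resize(g,None,fx=1,fy=1)
def edge(row,u0,u1,sgn):  # subpixel steepest edge
    d=np.convolve(row,[.5,0,-.5][::1],'same')*sgn; i=np.arange(u0,u1); w=np.clip(d[u0:u1],0,None); j=i[np.argmax(w)]
    a,b,c=d[j-1],d[j],d[j+1]; den=a-2*b+c
    return j+(0.5*(a-c)/den if den else 0)
# plates: left strip edges (dark->bright at ~284, bright->dark at ~287); right strip ~325 , ~328.5
for nm,(a,b,c,d) in {"L":(281,286,285,290),"R":(321,327,326,331)}.items():
    A=[];
    for v in range(168,200):
        A.append([edge(g[v],a,b,1),v]); 
    B=[[edge(g[v],c,d,-1),v] for v in range(168,200)]
    for q in(A,B):
        P=onz(s,q,.13)*1000; f=np.polyfit(P[:,0],P[:,1],1); r=P[:,1]-np.polyval(f,P[:,0]); ok=abs(r)<1.2
        f=np.polyfit(P[ok,0],P[ok,1],1); print(nm,"y at x=624:",np.polyval(f,624).round(2),"slope deg",np.degrees(f[0]).round(2),ok.sum())
# plate ends near (bottom): bright->dark going down
for u in(284,285,286,325,326,327): 
    print(u,onz(s,[[u,edge(g[:,u],197,208,-1)]],.13)[0]*1000, g[160:166,u])
# base bottom edge & left/right edges
q=[[u,edge(g[:,u],206,218,1)] for u in list(range(282,325))]; P=onz(s,q,.0)*1000; f=np.polyfit(P[:,1],P[:,0],1); print("base near edge x at y=-48",np.polyval(f,-48.),"slope",np.degrees(f[0]))
# angle: upright top: outer(near) edge; flat far edge
q=[[u,edge(g[:,u],190,196,-1)] for u in range(378,402)]; P=onz(s,q,.06)*1000; f=np.polyfit(P[:,1],P[:,0],1); print("outer face x at y=-265",np.polyval(f,-265.),np.degrees(f[0]),(P[:,0]-np.polyval(f,P[:,1])).std())
q=[[u,edge(g[:,u],168,176,1)] for u in range(376,400)]; P=onz(s,q,.008)*1000; f=np.polyfit(P[:,1],P[:,0],1); print("flat far x at y=-265",np.polyval(f,-265.),np.degrees(f[0]),(P[:,0]-np.polyval(f,P[:,1])).std())
q=[[edge(g[v],368,378,1),v] for v in range(175,187)]; P=onz(s,q,.008)*1000; print("left end",P.mean(0),np.degrees(np.polyfit(P[:,0],P[:,1],1)[0]))
q=[[edge(g[v],396,408,-1),v] for v in range(175,187)]; P=onz(s,q,.008)*1000; print("right end",P.mean(0),np.degrees(np.polyfit(P[:,0],P[:,1],1)[0]))
C=cloud(s);Z=C[...,2]
# rod centreline from depth mask
m=np.zeros_like(Z,bool); m[225:262,120:212]=((Z>.044)&(Z<.07))[225:262,120:212]
cs=[]
for u in range(126,206):
    v=np.nonzero(m[:,u])[0]
    if len(v): cs.append([u,v.mean()])
P=onz(s,cs,.0552)*1000; f=np.polyfit(P[:,1],P[:,0],1)
for _ in range(4):
    r=P[:,0]-np.polyval(f,P[:,1]); ok=abs(r)<2; f=np.polyfit(P[ok,1],P[ok,0],1)
print("rod slope",np.degrees(np.arctan(f[0])),"x@308",np.polyval(f,308),"ends y",P[0],P[-1],ok.sum(),len(ok))
```

```text
L y at x=624: 5.88 slope deg -0.24 32
L y at x=624: -1.96 slope deg -0.71 32
R y at x=624: -94.07 slope deg -0.37 32
R y at x=624: -102.06 slope deg -0.35 32
284 [573.31   4.09 130.  ] [106.67 111.67 103.    85.33  77.67  79.  ]
285 [573.34   1.68 130.  ] [107.   112.33 117.67 117.   116.   120.  ]
286 [573.64  -0.73 130.  ] [108.33 108.67 117.67 115.67 115.67 117.33]
325 [572.81 -94.98 130.  ] [118.33 116.33 105.67  63.67  34.67  28.67]
326 [573.13 -97.39 130.  ] [117.   114.67 112.33 118.67 122.   118.67]
327 [573.48 -99.8  130.  ] [117.33 116.33 115.   117.33 116.67 111.67]
base near edge x at y=-48 557.5600284833899 slope 0.45966921350470846
outer face x at y=-265 609.4604654244856 -3.8296058883842896 0.42128545811938095
flat far x at y=-265 669.1796584606493 -0.7696517223600109 0.9549813339706845
left end [ 644.72 -226.23    8.  ] -0.844353004261349
right end [ 646.18 -304.5     8.  ] 2.018298699349678
rod slope -11.368323793564782 x@308 465.95884288749846 ends y [446.58 403.67  55.2 ] [484.53 209.48  55.2 ] 69 78
```

```bash
cat > mv.py <<'E'
import sys; from plant import get_obs; from h import *
np.set_printoptions(precision=4,suppress=True)
def to(x,y,z,yaw):
    o=get_obs(); Rr=R.from_euler('xyz',o["orientation"],degrees=True)
    d=Rr.inv().apply(np.array([x,y,z])-o["tool_pos"]); s=-(yaw-o["orientation"][2]); s=(s+180)%360-180
    print("clock",round(o["clock"],2),"pos",o["tool_pos"],"ori",o["orientation"].round(2),"open",round(o["opening"]*1000,1),"F",o["force"].round(1),"j",o["joint_pos"].round(0))
    print("shift",d.round(4),"spin",round(s,2))
if __name__=="__main__": to(*map(float,sys.argv[1:5]))
E
python3 mv.py .6135 -.2654 .200 -87
```

```text
clock 0.1 pos [ 0.2805 -0.6136  0.2913] ori [ 179.92   -0.01 -155.44] open 87.9 F [ 0.9 -0.2 -0.2] j [-49.  21.   1.  -0. -70. -17.]
shift [-0.4476  0.1781  0.0915] spin -68.44
```

>>> play_rows:
  series:
    - [100, -0.045, 0.018, 0.0, -8]
    - [100, -0.09, 0.036, 0.0, -16]
    - [100, -0.135, 0.054, 0.0, -24]
    - [100, -0.18, 0.072, 0.0, -32]
    - [100, -0.224, 0.089, 0.0, -40]
    - [100, -0.27, 0.107, 0.01, -48]
    - [100, -0.314, 0.125, 0.03, -56]
    - [100, -0.358, 0.142, 0.05, -64]
    - [100, -0.403, 0.16, 0.07, -68.4]
    - [100, -0.4476, 0.1781, 0.0915, -68.4]

```text
clock: 1.1
tool_pos: [0.6094, -0.2697, 0.2032]
orientation: [180.0, 0.0, -86.9]
force: [1.0, -0.8, 0.8]
opening: 0.0873
```

```bash
python3 mv.py .6135 -.2654 .200 -87
python3 - <<'E'
from plant import *
from h import *
for n in("side","top"):
    s=snapshot(n); np.savez(f"{n}1.npz",**s); crop(s,f"{n}1.png",0,560,0,420,1,1.4)
E
```

```text
clock 1.1 pos [ 0.6094 -0.2697  0.2032] ori [180.     0.   -86.86] open 87.3 F [ 1.  -0.8  0.8] j [ -7.  23.  -7.  -0. -60.  10.]
shift [-0.004  -0.0043  0.0032] spin 0.14
```

View pics/side1.png

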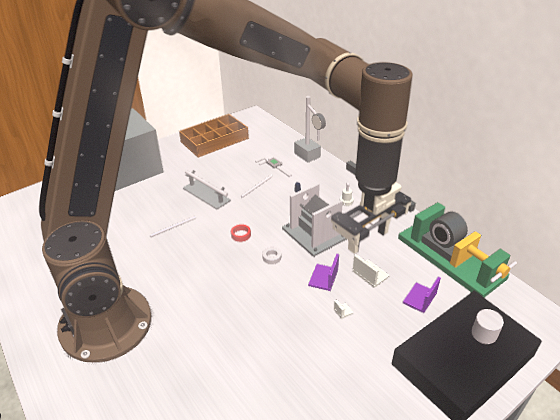

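View pics/top1.png

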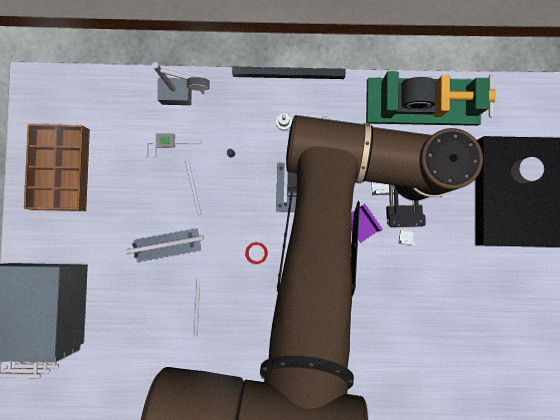

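Run:
```python
from h import *
s=load("side1.npz"); crop(s,"side1_a.png",315,435,180,300,6,1.2)
o=[.6094,-.2697,.2032]
import numpy as np
Rt=R.from_euler('xyz',[180,0,-86.9],degrees=True)
for dy in(-.044,.044): print(proj(s,Rt.apply([0,dy,.066])+o))
# predicted angle: heel (609.5,-265.4,0), yaw3
a=np.radians(3); ex=np.array([np.cos(a),np.sin(a),0]);ey=np.array([-np.sin(a),np.cos(a),0])
for yaw in (0,3):
  a=np.radians(yaw); ex=np.array([np.cos(a),np.sin(a),0]);ey=np.array([-np.sin(a),np.cos(a),0])
  P=[np.array([.6095,-.2654,0])+ex*x+ey*y+np.array([0,0,z]) for x,y,z in((0,.04,0),(0,-.04,0),(0,.04,.06),(0,-.04,.06),(.06,-.04,0),(.008,-.04,.06))]
  print(((proj(s,P)-[315,180])*6).round(0))
```

```text
[[379.41690107 233.38303829]]
[[354.71858659 248.9810943 ]]
[[218. 542.]
 [342. 647.]
 [227. 444.]
 [356. 549.]
 [440. 585.]
 [370. 541.]]
[[214. 544.]
 [345. 644.]
 [224. 446.]
 [359. 547.]
 [438. 579.]
 [372. 538.]]
```

View pics/side1_a.png

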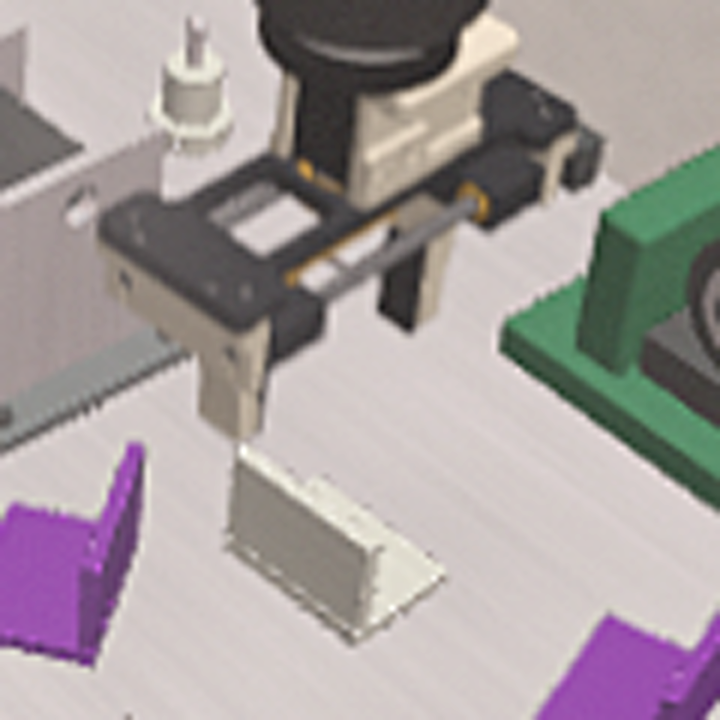

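>>> play_rows:
  series:
    - [100, 0, 0, 0.03, -1]
    - [100, 0, 0, 0.06, -1]
    - [100, 0, 0, 0.075, -1]
    - [100, 0, 0, 0.075, -1]

```text
clock: 1.6
tool_pos: [0.6068, -0.2713, 0.1265]
orientation: [179.7, 0.1, -86.1]
force: [0.3, 0.3, 0.1]
opening: 0.0875
```

```bash
python3 mv.py .6135 -.2654 .114 -86
```

```text
clock 1.6 pos [ 0.6068 -0.2713  0.1265] ori [179.73   0.07 -86.07] open 87.5 F [0.3 0.3 0.1] j [ -7.  28. -12.  -0. -51.  11.]
shift [-0.0054 -0.0071  0.0125] spin -0.07
```

>>> play_rows:
  series:
    - [100, -0.0054, -0.0071, 0.006, 0]
    - [100, -0.0054, -0.0071, 0.0125, 0]
    - [100, -0.0054, -0.0071, 0.0125, 0]

```text
clock: 1.9
tool_pos: [0.6153, -0.2652, 0.1165]
orientation: [-180.0, 0.0, -86.0]
force: [-0.2, 0.2, -1.3]
opening: 0.0878
```

```bash
python3 mv.py .6135 -.2654 .114 -86;  python3 - <<'E'
from plant import *
from h import *
for n in("side",):
    s=snapshot(n); np.savez(f"{n}2.npz",**s); crop(s,f"{n}2.png",315,435,180,300,6,1.2)
E
```

```text
clock 1.9 pos [ 0.6153 -0.2652  0.1165] ori [-179.99    0.01  -86.02] open 87.8 F [-0.2  0.2 -1.3] j [ -7.  29. -12.  -0. -50.  11.]
shift [0.     0.0019 0.0025] spin -0.02
```

View pics/side2.png

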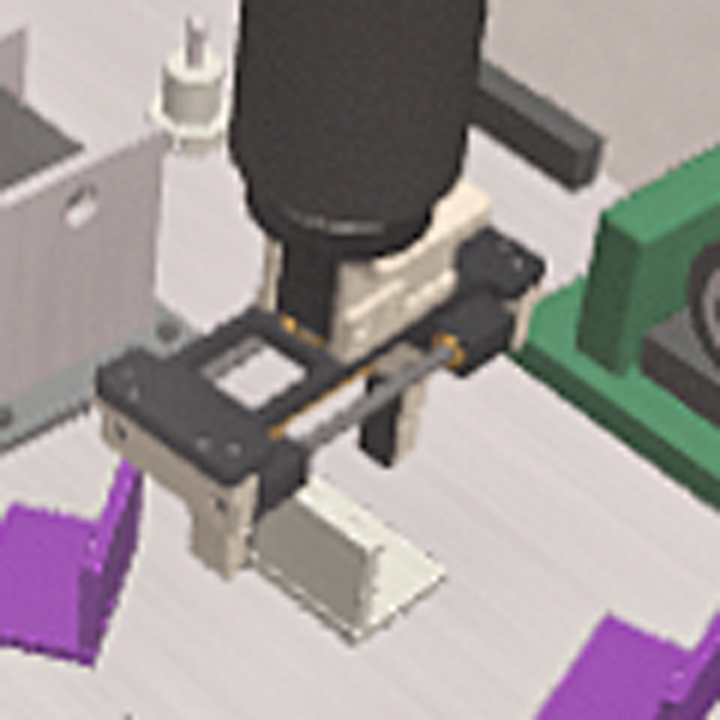

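>>> play_rows:
  series:
    - [100, 0, 0.0019, 0.0025, 0]
    - [60, 0, 0.0019, 0.0025, 0]
    - [0, 0, 0.0019, 0.0025, 0]
    - [0, 0, 0.0019, 0.0025, 0]
    - [0, 0, 0.0019, 0.0025, 0]
    - [0, 0, 0.0019, 0.0025, 0]
    - [0, 0, 0.0019, 0.0025, 0]
    - [0, 0, 0.0019, 0.0025, 0]

```text
clock: 2.75
tool_pos: [0.6132, -0.2656, 0.114]
orientation: [180.0, -0.0, -86.0]
force: [-0.5, -0.2, -0.2]
opening: 0.0371
```

```bash
python3 mv.py .6135 -.2654 .114 -86;  python3 - <<'E'
from plant import *
from h import *
for n in("side",):
    s=snapshot(n); np.savez(f"{n}3.npz",**s); crop(s,f"{n}3.png",315,435,180,300,6,1.2)
E
```

```text
clock 2.75 pos [ 0.6132 -0.2656  0.114 ] ori [180.    -0.   -86.03] open 37.1 F [-0.5 -0.2 -0.2] j [ -7.  29. -12.   0. -50.  11.]
shift [-0.0002 -0.0003  0.    ] spin -0.03
```

View pics/side3.png

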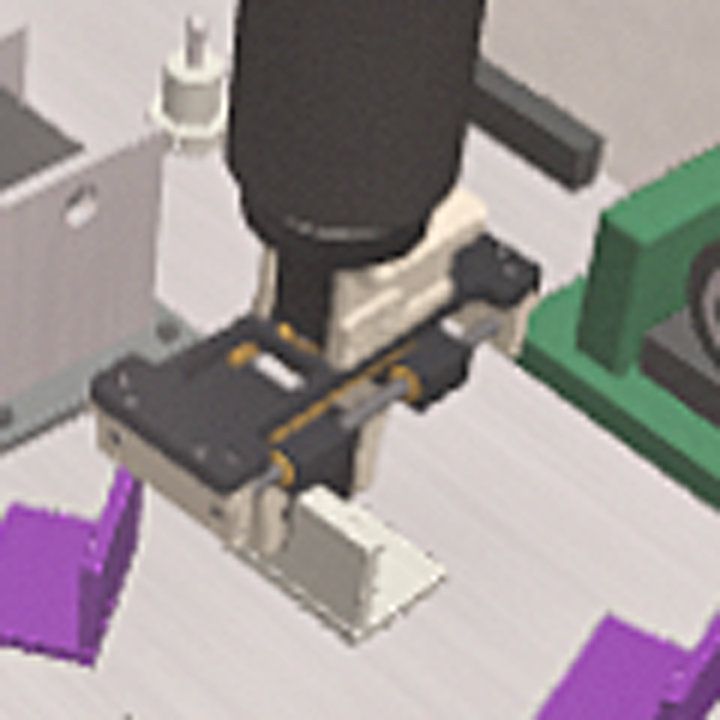

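>>> play_rows:
  series:
    - [0, 0, 0, 0, 0]
    - [0, 0, 0, 0, 0]
    - [0, 0, 0, 0, 0]
    - [0, 0, 0, 0, 0]
    - [0, 0, 0, 0, 0]
    - [0, 0, 0, 0, 0]

```text
clock: 3.4
tool_pos: [0.6133, -0.2656, 0.114]
orientation: [-180.0, -0.0, -86.0]
force: [0.1, 0.1, -1.0]
opening: 0.0079
```

```bash
python3 mv.py .6135 -.2654 .114 -86;  python3 - <<'E'
from plant import *
from h import *
for n in("side",):
    s=snapshot(n); np.savez(f"{n}4.npz",**s); crop(s,f"{n}4.png",315,435,180,300,6,1.2)
E
```

```text
clock 3.4 pos [ 0.6133 -0.2656  0.114 ] ori [-180.     -0.    -86.03] open 7.9 F [ 0.1  0.1 -1. ] j [ -7.  29. -12.   0. -50.  11.]
shift [-0.0002 -0.0003  0.    ] spin -0.03
```

View pics/side4.png

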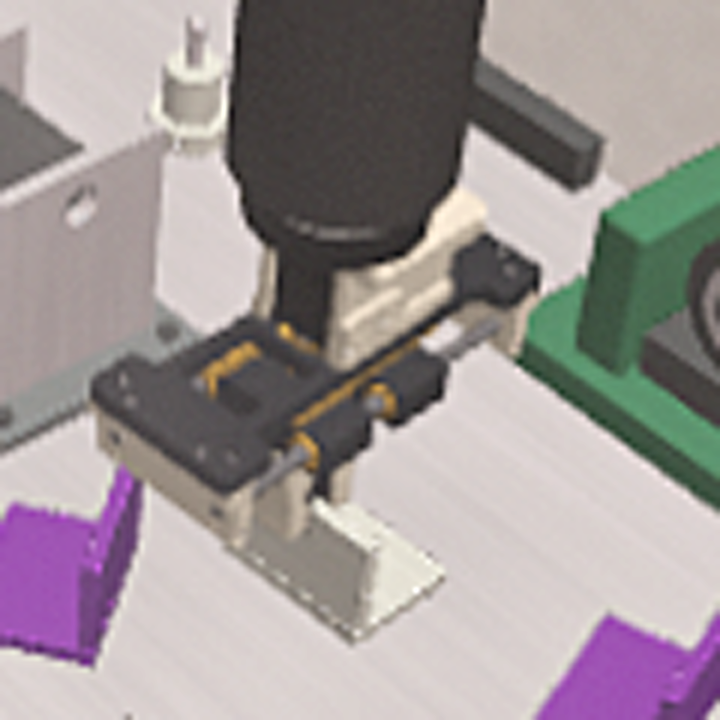

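>>> play_rows:
  series:
    - [0, 0, 0, -0.03, 0]
    - [0, 0, 0, -0.07, 0]
    - [0, 0, 0, -0.11, 0]
    - [0, 0, 0, -0.15, 0]
    - [0, 0, 0, -0.17, 0]
    - [0, 0, 0, -0.17, 0]

```text
clock: 4.05
tool_pos: [0.6143, -0.266, 0.2881]
orientation: [-179.7, -0.1, -86.0]
force: [0.1, 0.1, -2.2]
opening: 0.0074
```

```bash
python3 mv.py .6134 -.048 .285 -90.4;  python3 - <<'E'
from plant import *
from h import *
for n in("side",):
    s=snapshot(n); np.savez(f"{n}5.npz",**s); crop(s,f"{n}5.png",315,435,140,260,6,1.2)
E
```

```text
clock 4.05 pos [ 0.6143 -0.266   0.2881] ori [-179.66   -0.11  -86.02] open 7.4 F [ 0.1  0.1 -2.2] j [ -7.  20.  -1.   0. -69.  11.]
shift [-0.2175 -0.0142  0.0027] spin 4.38
```

View pics/side5.png

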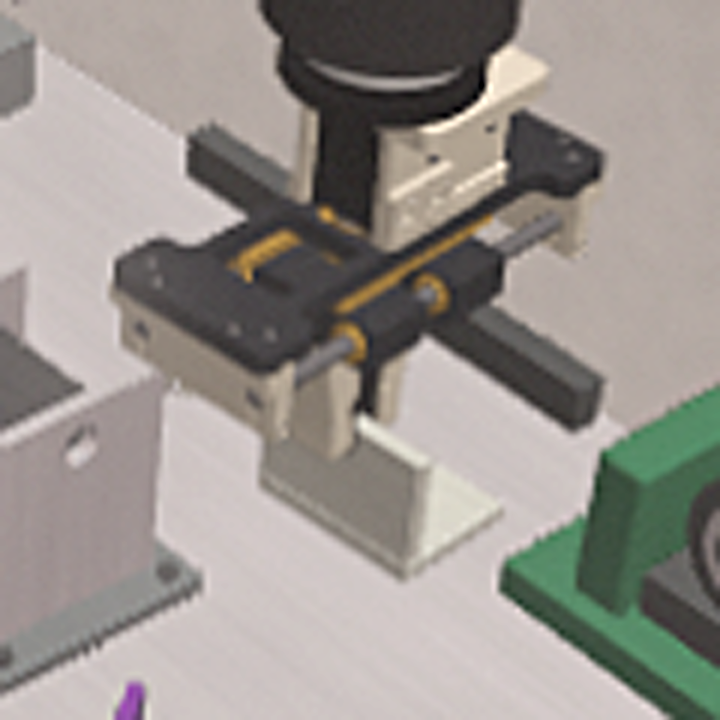

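>>> play_rows:
  series:
    - [0, -0.03, -0.002, 0.0, 1]
    - [0, -0.065, -0.004, 0.0, 2]
    - [0, -0.1, -0.006, 0.0, 3]
    - [0, -0.135, -0.009, 0.0, 4]
    - [0, -0.17, -0.011, 0.0, 4.4]
    - [0, -0.2, -0.013, 0.0, 4.4]
    - [0, -0.2175, -0.0142, 0.002, 4.4]
    - [0, -0.2175, -0.0142, 0.002, 4.4]
    - [0, -0.2175, -0.0142, 0.002, 4.4]

```text
clock: 5.0
tool_pos: [0.6119, -0.0476, 0.2808]
orientation: [179.9, -0.0, -90.4]
force: [0.3, -0.9, -1.0]
opening: 0.0076
```

```bash
python3 mv.py .6134 -.048 .285 -90.4;  python3 - <<'E'
from plant import *
from h import *
for n in("side","top"):
    s=snapshot(n); np.savez(f"{n}6.npz",**s); 
    crop(s,f"{n}6.png",*((250,390,130,260,5.5,1.2) if n=="side" else (230,370,100,240,5,2)))
E
```

```text
clock 5.0 pos [ 0.6119 -0.0476  0.2808] ori [179.88  -0.02 -90.39] open 7.6 F [ 0.3 -0.9 -1. ] j [ 14.  15.  -8.  -0. -67. -14.]
shift [ 0.0004 -0.0015 -0.0042] spin 0.01
```

View pics/side6.png

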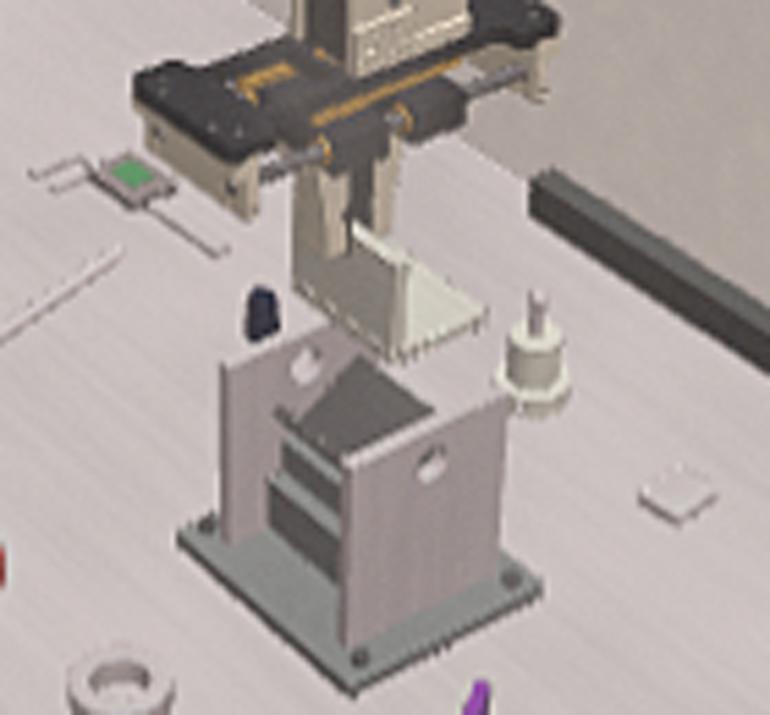

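View pics/top6.png

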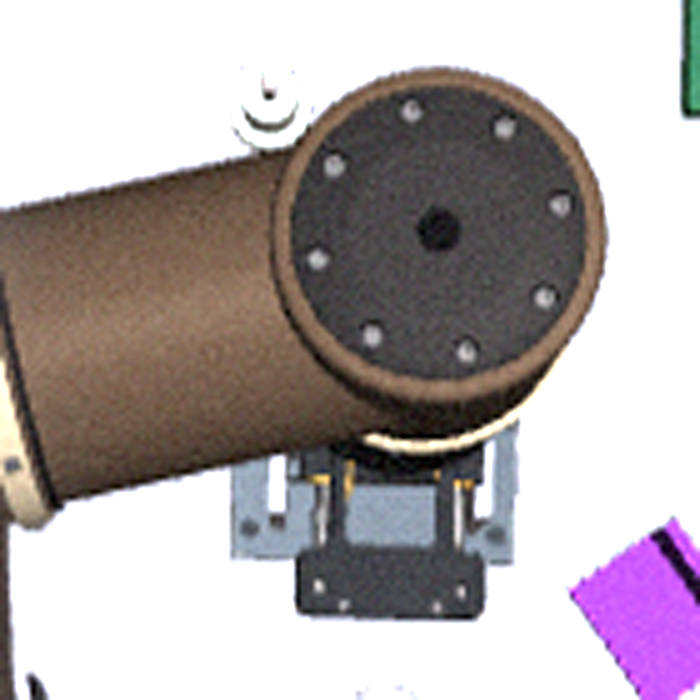

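Run:
```python
from h import *
np.set_printoptions(precision=1,suppress=True)
s=load("side6.npz")
f=lambda a,b:[a/5.5+250,b/5.5+130]
print("heel ends",onz(s,[f(295,292),f(398,362)],.1668)*1000)
print("top right end outer",onz(s,[f(408,262)],.2268)*1000, "flat free right", onz(s,[f(487,318)],.1668)*1000)
print("plateL near outer corner",onz(s,[f(220,365)],.13)*1000,"plateR near outer, inner corner",onz(s,[f(342,468),f(334,455)],.13)*1000)
print("plateR far outer corner", onz(s,[f(505,398)],.13)*1000)
# expected
print(((proj(s,np.array([[573.1,6,130],[573.1,-102,130],[673.1,-102,130],[608,-8,166.8],[608,-88,166.8]])/1000)-[250,130])*5.5))
```

```text
heel ends [[610.  -14.2 166.8]
 [613.6 -90.1 166.8]]
top right end outer [[614.2 -93.7 226.8]] flat free right [[671.4 -88.7 166.8]]
plateL near outer corner [[573.3  -0.6 130. ]] plateR near outer, inner corner [[ 570.6 -101.9  130. ]
 [ 573.8  -91.8  130. ]]
plateR far outer corner [[ 669.1 -107.7  130. ]]
[[211.9 358.9]
 [346.2 466.2]
 [503.5 389.4]
 [284.1 287.6]
 [386.3 364.2]]
```

Run:
```python
from h import *
np.set_printoptions(precision=2,suppress=True)
s=load("side6.npz");C=cloud(s)*1000
def poly(pts,k=5.5,o=(250,130)):
    m=np.zeros(C.shape[:2],np.uint8); cv2.fillPoly(m,[np.int32(np.round(np.array(pts)/k+o))],1); m=cv2.erode(m,np.ones((2,2))); return C[m>0]
for nm,p in {"upright outer":[(300,240),(318,255),(345,270),(398,300),(392,350),(300,285)],
  "plateR outer":[(350,480),(495,410),(495,560),(350,635)],
  "longleg":[(365,362),(425,408),(345,450),(305,430)],
  "base top":[(245,550),(340,630),(345,680),(215,545)]}.items():
    P=poly(p); c=np.median(P,0); 
    for _ in range(3):
        u,d,vt=np.linalg.svd(P-P.mean(0),full_matrices=False); n=vt[2]; r=(P-P.mean(0))@n; P=P[abs(r)<2.5*r.std()]
    print(nm,len(P),"mean",P.mean(0),"n",n*np.sign(n[np.argmax(abs(n))]),"std",r.std())
```

```text
upright outer 132 mean [607.94 -61.2  190.34] n [ 1.   -0.01  0.  ] std 1.3480424891763447
plateR outer 688 mean [ 624.82 -103.59   66.96] n [0.01 1.   0.  ] std 1.6736139354040815
longleg 153 mean [626.1  -51.18 106.2 ] n [0.01 0.71 0.71] std 7.995537918940285
base top 108 mean [571.49 -65.76  11.94] n [ 0.22 -0.01  0.97] std 1.7180285578671388
```

Run:
```python
from h import *
np.set_printoptions(precision=2,suppress=True)
s=load("top0.npz");C=cloud(s)*1000
P=C[171:185,291:321].reshape(-1,3)
for _ in range(3):
    f=np.polyfit(P[:,0],P[:,2],1); r=P[:,2]-np.polyval(f,P[:,0]); P=P[abs(r)<2.5*r.std()]
print(f,np.degrees(np.arctan(f[0])),r.std(),"x where z=75:",(75-f[1])/f[0], "forced 35deg:", (P[:,0]-(P[:,2]-75)/np.tan(np.radians(35))).mean(), P.mean(0))
for v in range(164,198): print(v,C[v,295:318].mean(0), s["frame"][v,295:318].mean().round(0))
```

```text
[   0.7  -360.95] 35.10744863634847 3.054305433819184 x where z=75: 620.1205847880827 forced 35deg: 620.0183995663566 [638.93 -47.94  88.24]
164 [685.09 -50.9   10.74] 66.0
165 [682.37 -50.95  11.03] 64.0
166 [679.54 -50.95  12.12] 65.0
167 [677.07 -51.03  10.73] 66.0
168 [661.09 -49.95 102.22] 53.0
169 [658.74 -48.48 101.01] 36.0
170 [656.37 -48.55 100.19] 33.0
171 [654.05 -48.64  98.9 ] 34.0
172 [651.74 -48.72  97.57] 34.0
173 [641.83 -47.37 151.98] 34.0
174 [639.51 -46.45 151.28] 34.0
175 [644.88 -48.99  92.72] 34.0
176 [635.08 -46.52 148.48] 34.0
177 [640.34 -49.2   88.99] 33.0
178 [637.94 -49.28  88.13] 34.0
179 [635.69 -49.39  85.99] 34.0
180 [633.38 -49.48  84.28] 33.0
181 [624.17 -48.07 139.62] 34.0
182 [628.82 -49.67  80.17] 34.0
183 [626.39 -49.74  79.34] 33.0
184 [624.02 -49.82  77.97] 34.0
185 [621.62 -49.92  76.76] 35.0
186 [619.26 -50.01  75.29] 28.0
187 [616.29 -49.94  79.21] 24.0
188 [613.25 -49.85  84.01] 25.0
189 [610.43 -49.81  86.83] 24.0
190 [607.48 -49.71  91.08] 24.0
191 [604.88 -49.73  91.96] 31.0
192 [602.59 -49.84  89.84] 37.0
193 [604.29 -51.16  46.94] 59.0
194 [601.73 -51.25  46.63] 69.0
195 [599.52 -51.38  42.63] 45.0
196 [599.32 -52.19  16.71] 28.0
197 [597.11 -52.43  11.88] 56.0
```

>>> play_rows:
  series:
    - [0, 0, -0.0022, 0.015, 0]
    - [0, 0, -0.0022, 0.03, 0]
    - [0, 0, -0.0022, 0.04, 0]
    - [0, 0, -0.0022, 0.048, 0]
    - [0, 0, -0.0022, 0.055, 0]
    - [0, 0, -0.0022, 0.06, 0]
    - [0, 0, -0.0022, 0.06, 0]

```text
clock: 5.8
tool_pos: [0.6143, -0.0477, 0.2215]
orientation: [180.0, -0.0, -90.4]
force: [0.4, -0.2, -2.6]
opening: 0.0077
```

```bash
python3 mv.py .6141 -.0477 .2175 -90.4;  python3 - <<'E'
from plant import *
from h import *
for n in("side",):
    s=snapshot(n); np.savez(f"{n}7.npz",**s); 
    crop(s,f"{n}7.png",*((250,390,130,260,5.5,1.2) if n=="side" else (230,370,100,240,5,2)))
E
```

```text
clock 5.8 pos [ 0.6143 -0.0477  0.2215] ori [179.95  -0.01 -90.44] open 7.7 F [ 0.4 -0.2 -2.6] j [ 14.  18. -13.  -0. -59. -14.]
shift [-0.      0.0002  0.004 ] spin -0.04
```

View pics/side7.png

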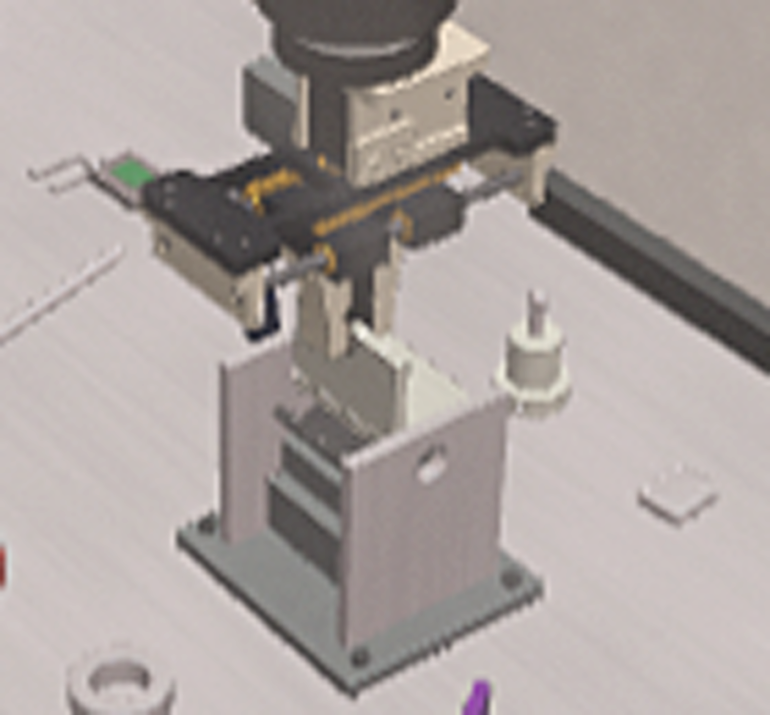

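Run:
```python
import numpy as np
X0=618.8
for th in (0,3,6,9,12,15,18,21,24,27,30,33,35,36):
    t=np.radians(th);c,s_=np.cos(t),np.sin(t); d=12
    T=np.array([39.3,102.5]); h=T-48*np.array([c,s_]); Ao=h+60*np.array([-s_,c]); Ai=Ao+8*np.array([c,s_])
    xr=Ai[0]+d*s_; tip=Ai[1]-d*c; w=xr-Ao[0]
    print(th,"tcp x %.1f z %.1f w %.1f pct %.1f heel %s"%(X0+(xr+Ao[0])/2,tip+66,w,w/.88,h.round(1)))
```

```text
0 tcp x 614.1 z 216.5 w 8.0 pct 9.1 heel [ -8.7 102.5]
3 tcp x 611.3 z 214.3 w 8.6 pct 9.8 heel [ -8.6 100. ]
6 tcp x 608.7 z 212.1 w 9.2 pct 10.5 heel [-8.4 97.5]
9 tcp x 606.2 z 209.7 w 9.8 pct 11.1 heel [-8.1 95. ]
12 tcp x 603.8 z 207.1 w 10.3 pct 11.7 heel [-7.7 92.5]
15 tcp x 601.6 z 204.5 w 10.8 pct 12.3 heel [-7.1 90.1]
18 tcp x 599.6 z 201.8 w 11.3 pct 12.9 heel [-6.4 87.7]
21 tcp x 597.7 z 199.0 w 11.8 pct 13.4 heel [-5.5 85.3]
24 tcp x 595.9 z 196.1 w 12.2 pct 13.9 heel [-4.6 83. ]
27 tcp x 594.4 z 193.1 w 12.6 pct 14.3 heel [-3.5 80.7]
30 tcp x 593.0 z 190.1 w 12.9 pct 14.7 heel [-2.3 78.5]
33 tcp x 591.8 z 187.0 w 13.2 pct 15.1 heel [-1.  76.4]
35 tcp x 591.1 z 184.9 w 13.4 pct 15.3 heel [-0. 75.]
36 tcp x 590.8 z 183.8 w 13.5 pct 15.4 heel [ 0.5 74.3]
```

>>> play_rows:
  series:
    - [0, 0, 0, 0.003, 0]
    - [0, 0, 0, 0.005, 0]
    - [0, 0, 0, 0.0055, 0]
    - [0, 0, 0, 0.006, 0]
    - [0, 0, 0, 0.006, 0]

```text
clock: 6.35
tool_pos: [0.6145, -0.0477, 0.2163]
orientation: [-180.0, -0.0, -90.4]
force: [-0.9, 0.2, 0.2]
opening: 0.0077
```

>>> play_rows:
  series:
    - [0, 0, 0.0014, 0.0012, 0]
    - [0, 0, 0.0029, 0.0023, 0]
    - [0, 0, 0.0043, 0.0034, 0]
    - [0, 0, 0.0057, 0.0044, 0]
    - [0, 0, 0.0057, 0.0044, 0]

```text
clock: 6.85
tool_pos: [0.6097, -0.0475, 0.2124]
orientation: [-179.9, 0.0, -90.4]
force: [2.6, -0.3, 4.2]
opening: 0.0077
```

```bash
python3 mv.py .6087 -.0477 .2121 -90.4;  python3 - <<'E'
from plant import *
from h import *
for n in("side",):
    s=snapshot(n); np.savez(f"{n}8.npz",**s); 
    crop(s,f"{n}8.png",*((280,360,160,235,9,1.2) if n=="side" else (230,370,100,240,5,2)))
E
```

```text
clock 6.85 pos [ 0.6097 -0.0475  0.2124] ori [-179.85    0.01  -90.42] open 7.7 F [ 2.6 -0.3  4.2] j [ 14.  18. -14.   0. -58. -14.]
shift [0.0002 0.001  0.0003] spin -0.02
```

View pics/side8.png

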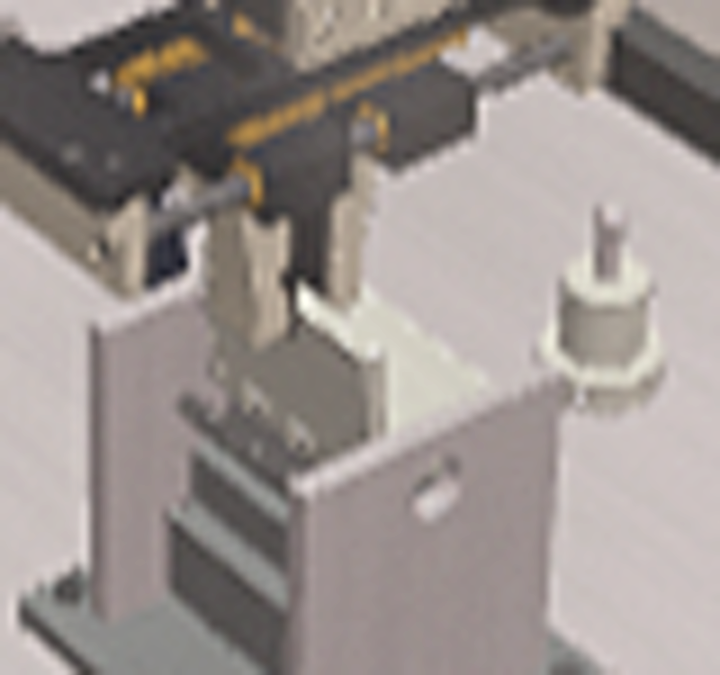

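```bash
cat > tilt.py <<'E'
from h import *
np.set_printoptions(precision=2,suppress=True)
def fit(P,it=4):
    for _ in range(it):
        u,d,vt=np.linalg.svd(P-P.mean(0),full_matrices=False); n=vt[2]; r=(P-P.mean(0))@n; P=P[abs(r)<2.2*max(r.std(),.8)]
    return P.mean(0),n*np.sign(n[0]),r.std(),len(P)
def face(s,pts,k,o):
    C=cloud(s)*1000; m=np.zeros(C.shape[:2],np.uint8); cv2.fillPoly(m,[np.int32(np.round(np.array(pts)/k+np.array(o)))],1)
    return fit(C[m>0])
E
python3 - <<'E'
from tilt import *
s=load("side8.npz")
c,n,sd,N=face(s,[(265,352),(300,318),(362,365),(362,430),(320,440),(230,385)],9,(280,160))
print(c,n,sd,N,"tilt",np.degrees(np.arctan2(n[2],n[0])))
c,n,sd,N=face(s,[(345,315),(378,345),(395,350),(470,390),(400,405),(392,350)],9,(280,160)); print("flat",c,n,sd,N)
E
```

```text
[602.82 -69.45 136.67] [0.76 0.02 0.65] 7.871893613564512 137 tilt 40.248489008399396
flat [655.56 -58.71 109.06] [0.05 0.02 1.  ] 1.4526325904265343 41
```

Run:
```python
from tilt import *
for f,z in(("side8.npz",9),):
    s=load(f)
    C=cloud(s)*1000
    m=np.zeros(C.shape[:2],np.uint8); cv2.fillPoly(m,[np.int32(np.round(np.array([(300,340),(362,378),(362,432),(300,420),(240,375),(280,350)])/9+np.array([280,160])))],1)
    P=C[m>0]; P=P[(P[:,0]<618)&(P[:,0]>590)&(P[:,2]>100)]
    b=np.polyfit(P[:,2],P[:,0],1); r=P[:,0]-np.polyval(b,P[:,2]);k=abs(r)<3; b=np.polyfit(P[k,2],P[k,0],1)
    print(len(P),"dx/dz deg",np.degrees(b[0]),"x@z=110,140",np.polyval(b,110),np.polyval(b,140),P[:,2].min(),P[:,2].max())
    g=s["frame"][190:212,305:322].mean(2).round(0)
    print((C[190:212:2,306:322:2,2]).round(0)); print((C[190:212:2,306:322:2,0]).round(0))
```

```text
95 dx/dz deg -5.3543407485388395 x@z=110,140 609.7115615169647 606.9080352568936 108.40616595254882 149.48281777267536
[[178. 179. 173. 172. 165. 166. 162.   2.]
 [165. 172. 169. 165. 158. 160. 154. 109.]
 [160. 165. 161. 156. 159. 157. 147. 109.]
 [155. 159. 159. 150. 156. 159. 158. 107.]
 [122. 151. 134. 142. 147. 155. 161. 156.]
 [115. 119. 128. 954. 139. 146. 153. 155.]
 [106. 115. 115. 132. 133. 139. 142. 148.]
 [103. 107. 115. 119. 127. 134. 138. 141.]
 [ 81. 101. 102. 111. 119. 124. 126. 134.]
 [ 91.  76.  79. 104. 108. 115. 122. 129.]
 [ 90.  93.  78.  80. 103. 108. 115. 127.]]
[[586. 589. 598. 604. 614. 617. 625. 773.]
 [591. 590. 596. 604. 615. 617. 627. 671.]
 [590. 590. 598. 606. 608. 614. 627. 664.]
 [588. 590. 594. 605. 605. 607. 612. 660.]
 [610. 590. 609. 607. 606. 604. 604. 612.]
 [611. 611. 608. -79. 608. 606. 605. 607.]
 [612. 609. 613. 604. 607. 607. 609. 608.]
 [609. 610. 608. 609. 607. 605. 607. 608.]
 [621. 609. 613. 610. 608. 608. 610. 608.]
 [608. 624. 626. 610. 611. 610. 609. 607.]
 [603. 605. 621. 624. 610. 610. 609. 603.]]
```

>>> play_rows:
  series:
    - [0, 0, 0.0014, 0.0012, 0]
    - [0, 0, 0.0028, 0.0025, 0]
    - [0, 0, 0.0041, 0.0038, 0]
    - [0, 0, 0.0053, 0.0051, 0]
    - [0, 0, 0.0065, 0.0064, 0]
    - [0, 0, 0.0076, 0.0077, 0]
    - [0, 0, 0.0076, 0.0077, 0]

```text
clock: 7.6
tool_pos: [0.6013, -0.0476, 0.2041]
orientation: [-180.0, -0.0, -90.4]
force: [1.2, -0.7, 6.0]
opening: 0.0089
```

```bash
python3 mv.py .6016 -.0477 .2045 -90.4;  python3 - <<'E'
from plant import *
from h import *
for n in("side",):
    s=snapshot(n); np.savez(f"{n}9.npz",**s); 
    crop(s,f"{n}9.png",*((280,360,160,235,9,1.2) if n=="side" else (230,370,100,240,5,2)))
C=cloud(s)*1000
print((C[190:214:2,306:324:2,2]).round(0)); print((C[190:214:2,306:324:2,0]).round(0))
E
```

```text
clock 7.6 pos [ 0.6013 -0.0476  0.2041] ori [-179.97   -0.    -90.42] open 8.9 F [ 1.2 -0.7  6. ] j [ 14.  18. -15.   0. -57. -14.]
shift [ 0.0001 -0.0003 -0.0004] spin -0.02
[[183. 178. 164. 170. 169. 166. 112.   0.  -0.]
 [174. 172. 156. 161. 161. 161. 111.  -4.  -1.]
 [168. 162. 149. 156. 156. 155. 111. 111. 110.]
 [161. 159. 149. 148. 150. 147. 106. 114. 108.]
 [155. 152. 149. 148. 140. 107. 109. 107. 111.]
 [145. 144. 140. 150. 148. 150. 109. 105. 109.]
 [142. 125. 129. 138. 145. 149. 147. 105. 110.]
 [106. 113. 122. 130. 135. 148. 146. 105. 107.]
 [ 95. 103. 112. 119. 124. 135. 138. 136. 103.]
 [ 91.  94.  99. 113. 120. 122. 131. 130. 107.]
 [ 89.  92.  85.  96. 108. 115. 120. 129. 128.]
 [ 65.  89.  91.  75.  95. 126. 128. 127. 127.]]
[[582. 590. 606. 606. 610. 617. 669. 774. 780.]
 [583. 589. 607. 607. 612. 616. 664. 771. 773.]
 [583. 593. 608. 606. 611. 616. 658. 663. 669.]
 [583. 589. 602. 608. 610. 617. 656. 655. 664.]
 [583. 590. 597. 601. 612. 645. 648. 655. 655.]
 [586. 591. 598. 594. 600. 603. 642. 650. 651.]
 [583. 601. 602. 599. 597. 598. 605. 644. 645.]
 [607. 605. 603. 600. 600. 594. 599. 639. 641.]
 [610. 608. 605. 604. 604. 599. 601. 606. 638.]
 [608. 609. 609. 603. 601. 604. 601. 606. 629.]
 [603. 605. 615. 611. 606. 604. 604. 601. 607.]
 [617. 602. 605. 622. 610. 590. 593. 597. 602.]]
```

View pics/side9.png

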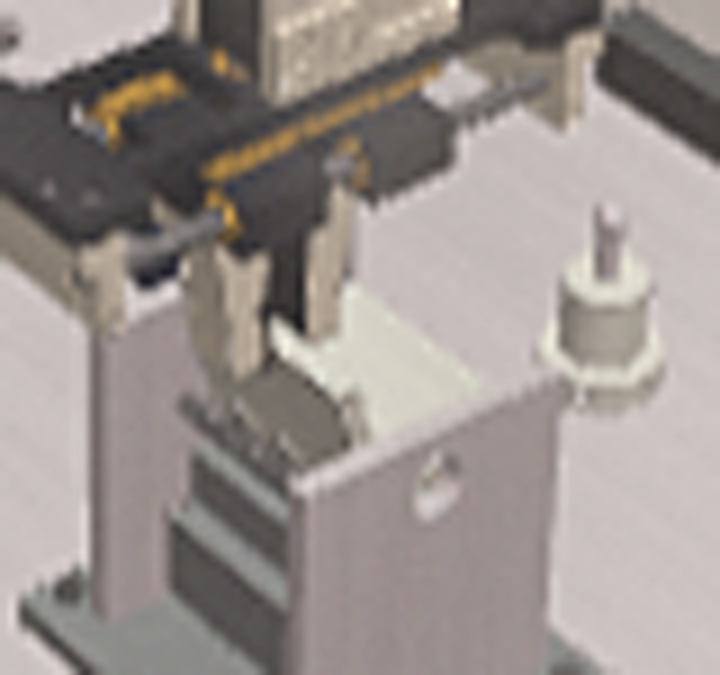

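>>> play_rows:
  series:
    - [0, 0, 0.0009, 0.0012, 0]
    - [0, 0, 0.0018, 0.0025, 0]
    - [0, 0, 0.0028, 0.0039, 0]
    - [0, 0, 0.0037, 0.0053, 0]
    - [0, 0, 0.0046, 0.0067, 0]
    - [0, 0, 0.0055, 0.0082, 0]
    - [0, 0, 0.0055, 0.0082, 0]

```text
clock: 8.35
tool_pos: [0.5956, -0.0476, 0.1958]
orientation: [180.0, -0.0, -90.4]
force: [0.9, -0.5, 5.9]
opening: 0.0099
```

```bash
python3 mv.py .5959 -.0477 .1961 -90.4;  python3 - <<'E'
from plant import *
from h import *
for n in("side",):
    s=snapshot(n); np.savez(f"{n}10.npz",**s); 
    crop(s,f"{n}10.png",*((280,360,160,235,9,1.2) if n=="side" else (230,370,100,240,5,2)))
C=cloud(s)*1000
print((C[198:216:2,304:324:2,2]).round(0)); print((C[198:216:2,304:324:2,0]).round(0))
E
```

```text
clock 8.35 pos [ 0.5956 -0.0476  0.1958] ori [179.99  -0.   -90.43] open 9.9 F [ 0.9 -0.5  5.9] j [ 14.  18. -17.   0. -55. -15.]
shift [ 0.0001 -0.0003 -0.0003] spin -0.03
[[156. 149. 140. 145. 143. 142. 104. 109. 108. 111.]
 [151. 148. 139. 954. 139. 136. 101. 108. 108. 111.]
 [146. 141. 137. 140. 138.  97. 102. 102. 103. 105.]
 [139. 134. 126. 135. 143. 144. 100. 103. 104. 105.]
 [ 89.  99. 110. 123. 134. 139. 140.  98. 101. 104.]
 [ 89.  93. 100. 108. 121. 131. 137. 134.  98. 102.]
 [ 69.  90.  95.  95. 105. 116. 127. 129. 131. 127.]
 [ 68.  66.  90.  91.  92. 102. 127. 131. 127. 127.]
 [ 63.  65.  68.  84. 128. 129. 129. 126. 124. 118.]]
[[578. 588. 600. 600. 606. 611. 648. 648. 654. 655.]
 [576. 583. 595. -79. 604. 610. 645. 643. 647. 649.]
 [575. 584. 591. 593. 599. 637. 637. 642. 646. 649.]
 [575. 584. 594. 592. 590. 593. 634. 635. 639. 643.]
 [610. 607. 602. 596. 592. 592. 595. 634. 636. 638.]
 [604. 606. 605. 602. 596. 593. 592. 599. 633. 634.]
 [614. 602. 603. 607. 603. 599. 594. 598. 600. 608.]
 [609. 616. 601. 605. 608. 605. 589. 590. 598. 602.]
 [608. 611. 613. 605. 575. 578. 583. 589. 595. 604.]]
```

View pics/side10.png

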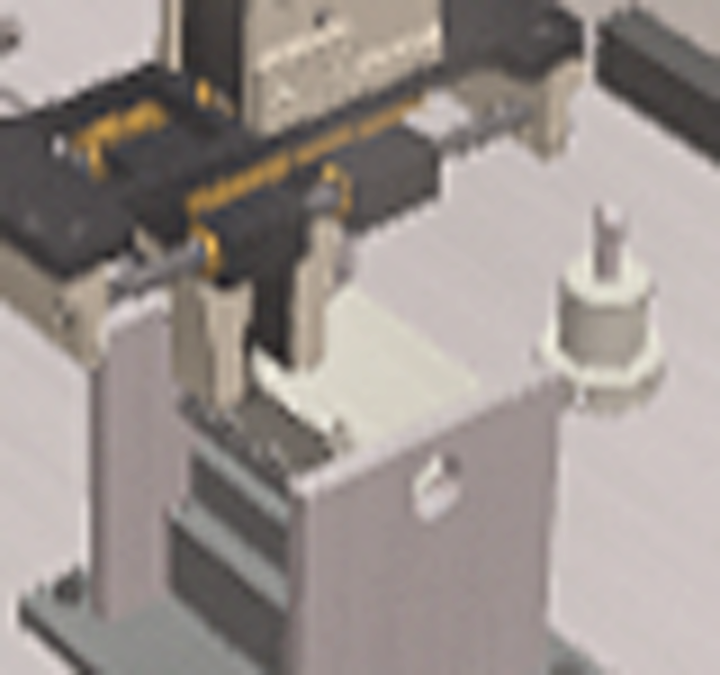

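>>> play_rows:
  series:
    - [0, 0, 0.0007, 0.0013, 0]
    - [0, 0, 0.0014, 0.0028, 0]
    - [0, 0, 0.0021, 0.0043, 0]
    - [0, 0, 0.0027, 0.0058, 0]
    - [0, 0, 0.0033, 0.0074, 0]
    - [0, 0, 0.0039, 0.0089, 0]
    - [0, 0, 0.0039, 0.0089, 0]

```text
clock: 9.1
tool_pos: [0.5922, -0.0476, 0.1879]
orientation: [-179.9, -0.0, -90.4]
force: [0.9, 0.5, 10.7]
opening: 0.0103
```

```bash
python3 mv.py .5911 -.0477 .1849 -90.4;  python3 - <<'E'
from plant import *
from h import *
for n in("side",):
    s=snapshot(n); np.savez(f"{n}11.npz",**s); 
    crop(s,f"{n}11.png",*((280,360,160,235,9,1.2) if n=="side" else (230,370,100,240,5,2)))
C=cloud(s)*1000
print((C[198:216:2,304:324:2,2]).round(0)); print((C[198:216:2,304:324:2,0]).round(0))
E
```

```text
clock 9.1 pos [ 0.5922 -0.0476  0.1879] ori [-179.92   -0.01  -90.41] open 10.3 F [ 0.9  0.5 10.7] j [ 14.  18. -18.   0. -54. -15.]
shift [0.0001 0.0011 0.003 ] spin -0.01
[[159. 158. 142. 148. 145. 143. 104. 109. 109. 112.]
 [150. 145. 139. 142. 139. 137. 104. 102. 106. 108.]
 [145. 142. 129. 136. 133. 130. 101. 101. 104. 106.]
 [140. 136. 135. 128. 123.  93.  96.  99. 102. 101.]
 [130. 128. 132. 132.  89.  95.  95.  95.  97. 100.]
 [ 92.  94. 110. 129. 132. 132.  95.  95.  95.  99.]
 [ 70.  89.  97. 104. 124. 130. 133.  92. 131. 127.]
 [ 67.  66.  89.  92.  94. 119. 132. 132. 129. 126.]
 [ 61.  65.  66.  85. 132. 129. 128. 124. 123. 116.]]
[[576. 581. 598. 597. 605. 610. 648. 648. 653. 655.]
 [578. 586. 595. 597. 603. 609. 642. 648. 649. 652.]
 [576. 583. 598. 596. 603. 610. 639. 643. 645. 648.]
 [575. 582. 588. 597. 606. 635. 637. 639. 641. 647.]
 [577. 583. 584. 589. 628. 628. 632. 636. 640. 641.]
 [602. 605. 596. 586. 588. 592. 626. 631. 635. 636.]
 [614. 603. 602. 600. 589. 588. 590. 627. 600. 607.]
 [610. 616. 602. 604. 607. 592. 585. 589. 596. 602.]
 [609. 611. 615. 605. 572. 578. 583. 590. 595. 605.]]
```

View pics/side11.png

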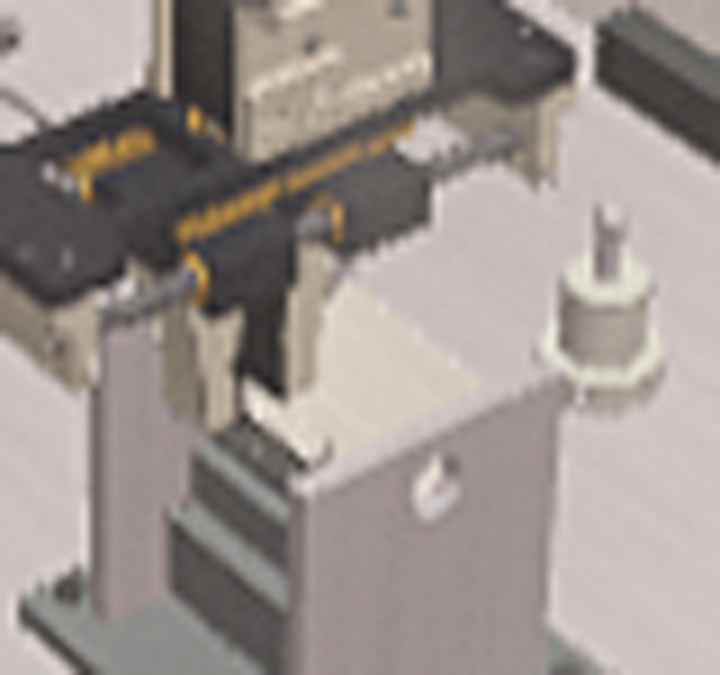

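```bash
cat > flat.py <<'E'
from tilt import *
import sys
def flat(f):
    s=load(f); C=cloud(s)*1000; m=np.zeros(C.shape[:2],np.uint8)
    P=C[185:216,312:334].reshape(-1,3)
    P=P[(P[:,0]>624)&(P[:,0]<662)&(P[:,1]>-86)&(P[:,1]<-10)&(P[:,2]>80)&(P[:,2]<120)]
    for _ in range(5):
        A=np.c_[P[:,0]-640,P[:,1]+48,np.ones(len(P))]; c,*_=np.linalg.lstsq(A,P[:,2],rcond=None); r=P[:,2]-A@c; k=abs(r)<2.2*r.std()
        P=P[k]
    print(f,"N",len(P),"slope x deg %.2f, slope y deg %.2f, z@(640,-48) %.2f sd %.2f"%(np.degrees(np.arctan(c[0])),np.degrees(np.arctan(c[1])),c[2],r.std()), "xr",P[:,0].min(),P[:,0].max())
for f in sys.argv[1:]: flat(f)
E
python3 flat.py side8.npz side9.npz side10.npz side11.npz; python3 -c "
import numpy as np
for X0 in(617.8,618.8,619.8): print(X0, 86.1+(640-X0-1.96)*np.tan(np.radians(35)))"
```

```text
side8.npz N 64 slope x deg -2.29, slope y deg 1.04, z@(640,-48) 110.05 sd 1.75 xr 629.2608193645694 661.9323740914111
side9.npz N 118 slope x deg 14.07, slope y deg -1.69, z@(640,-48) 105.62 sd 1.71 xr 629.3637946630068 661.6858081545207
side10.npz N 155 slope x deg 23.09, slope y deg -2.13, z@(640,-48) 102.72 sd 1.90 xr 629.1092366422639 661.8799104809245
side11.npz N 196 slope x deg 31.88, slope y deg -0.69, z@(640,-48) 100.29 sd 2.26 xr 625.1499591924834 661.8321796830953
617.8 100.27220057336456
618.8 99.57199303515483
619.8 98.87178549694514
```

>>> play_rows:
  series:
    - [0, 0, 0.0003, 0.001, 0]
    - [0, 0, 0.0006, 0.002, 0]
    - [0, 0, 0.0009, 0.003, 0]
    - [0, 0, 0.0009, 0.003, 0]
    - [0, 0, 0.0009, 0.003, 0]

```text
clock: 9.65
tool_pos: [0.5912, -0.0476, 0.1848]
orientation: [-179.9, -0.0, -90.4]
force: [0.2, -0.1, 9.9]
opening: 0.011
```

```bash
python3 mv.py .5911 -.0477 .1849 -90.4;  python3 - <<'E'
from plant import *
from h import *
for n in("side",):
    s=snapshot(n); np.savez(f"{n}12.npz",**s); 
    crop(s,f"{n}12.png",*((280,360,160,235,9,1.2) if n=="side" else (230,370,100,240,5,2)))
E
python3 flat.py side12.npz
```

```text
clock 9.65 pos [ 0.5912 -0.0476  0.1848] ori [-179.94   -0.01  -90.41] open 11.0 F [ 0.2 -0.1  9.9] j [ 14.  18. -18.   0. -54. -15.]
shift [ 0.0001  0.0001 -0.0001] spin -0.01
side12.npz N 199 slope x deg 34.18, slope y deg -1.92, z@(640,-48) 99.46 sd 2.31 xr 625.2097020112249 661.9751790684513
```

View pics/side12.png

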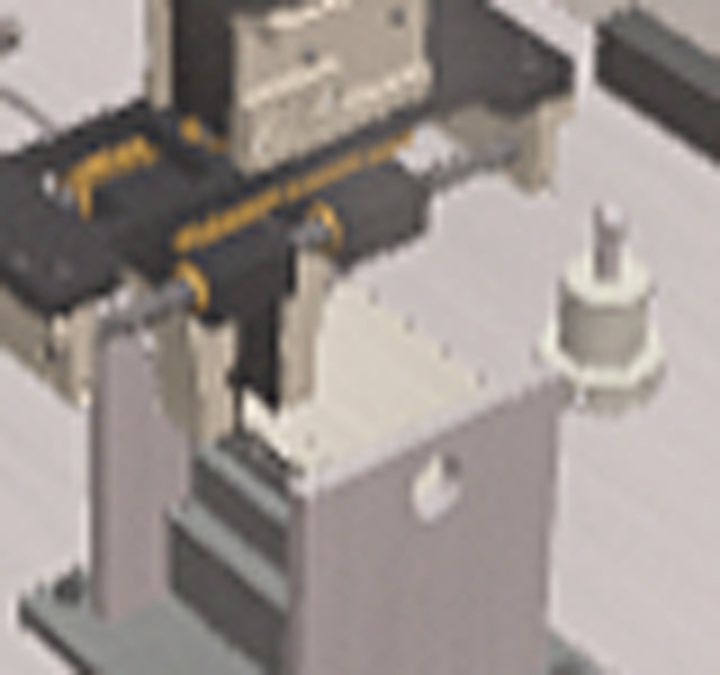

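>>> play_rows:
  series:
    - [0, 0, 0.0003, 0.001, 0]
    - [0, 0, 0.0006, 0.002, 0]
    - [0, 0, 0.0006, 0.002, 0]
    - [0, 0, 0.0006, 0.002, 0]

```text
clock: 10.1
tool_pos: [0.591, -0.0476, 0.184]
orientation: [-179.9, -0.0, -90.4]
force: [-3.0, 0.7, 18.9]
opening: 0.0106
```

```bash
python3 mv.py .5911 -.0477 .1849 -90.4;  python3 - <<'E'
from plant import *
from h import *
for n in("side",):
    s=snapshot(n); np.savez(f"{n}13.npz",**s); 
E
python3 flat.py side13.npz
```

```text
clock 10.1 pos [ 0.591  -0.0476  0.184 ] ori [-179.86   -0.02  -90.39] open 10.6 F [-3.   0.7 18.9] j [ 14.  18. -18.   0. -54. -15.]
shift [ 0.0001 -0.0001 -0.0009] spin 0.01
side13.npz N 208 slope x deg 34.82, slope y deg -0.11, z@(640,-48) 99.27 sd 2.34 xr 624.1007298778725 661.9619712465916
```

>>> play_rows:
  series:
    - [0, 0, 0.001, 0, 0]
    - [0, 0, 0.002, 0, 0]
    - [0, 0, 0.002, 0, 0]
    - [0, 0, 0.002, 0, 0]

```text
clock: 10.55
tool_pos: [0.5907, -0.0475, 0.1842]
orientation: [-179.7, -0.0, -90.4]
force: [4.5, -1.1, 12.5]
opening: 0.0111
```

```bash
python3 mv.py .5911 -.0477 .1849 -90.4;  python3 - <<'E'
from plant import *
from h import *
for n in("side",):
    s=snapshot(n); np.savez(f"{n}14.npz",**s); 
    crop(s,f"{n}14.png",*((280,360,160,235,9,1.2) if n=="side" else (230,370,100,240,5,2)))
C=cloud(s)*1000
print((C[204:216,304:322:2,2]).round(0)); print((C[204:216,304:322:2,0]).round(0))
E
python3 flat.py side14.npz
```

```text
clock 10.55 pos [ 0.5907 -0.0475  0.1842] ori [-179.67   -0.02  -90.37] open 11.1 F [ 4.5 -1.1 12.5] j [ 14.  18. -18.   0. -53. -15.]
shift [ 0.0002 -0.0004 -0.0007] spin 0.03
[[137. 136. 125. 130. 126. 120.  95.  99. 104.]
 [134. 127. 128. 122. 119.  91.  94.  97.  99.]
 [132. 124. 126. 122.  90.  93.  93.  96.  95.]
 [125. 122. 126. 126.  91.  89.  93.  91.  96.]
 [124. 121. 122. 125. 128.  92.  91.  95.  95.]
 [ 90. 954. 108. 128. 130.  88.  92.  92.  96.]
 [ 69.  89.  93. 123. 126. 129.  91.  89. 133.]
 [ 69.  76.  91.  97. 122. 126.  86. 128. 129.]
 [ 68.  68.  88.  92. 114. 123. 129. 130. 127.]
 [ 67.  72.  66.  88.  93. 129. 130. 129. 126.]
 [ 61.  66.  65.  82. 129. 127. 131. 126. 124.]
 [ 57.  64.  66.  69. 127. 128. 126. 122. 118.]]
[[578. 583. 595. 596. 604. 612. 638. 639. 639.]
 [577. 587. 590. 600. 606. 633. 636. 638. 641.]
 [576. 586. 589. 597. 628. 629. 634. 636. 641.]
 [579. 585. 586. 590. 624. 630. 630. 637. 637.]
 [577. 583. 587. 589. 591. 624. 630. 631. 635.]
 [601. -79. 595. 584. 586. 625. 626. 630. 632.]
 [615. 604. 605. 585. 587. 589. 624. 630. 598.]
 [612. 611. 604. 603. 588. 589. 625. 595. 599.]
 [610. 614. 603. 604. 591. 588. 588. 591. 598.]
 [608. 608. 617. 605. 605. 580. 584. 589. 596.]
 [609. 610. 615. 607. 574. 579. 580. 589. 595.]
 [609. 609. 612. 614. 573. 576. 582. 590. 597.]]
side14.npz N 195 slope x deg 34.56, slope y deg -1.00, z@(640,-48) 99.44 sd 2.33 xr 624.4182023354439 661.6067010189404
```

View pics/side14.png

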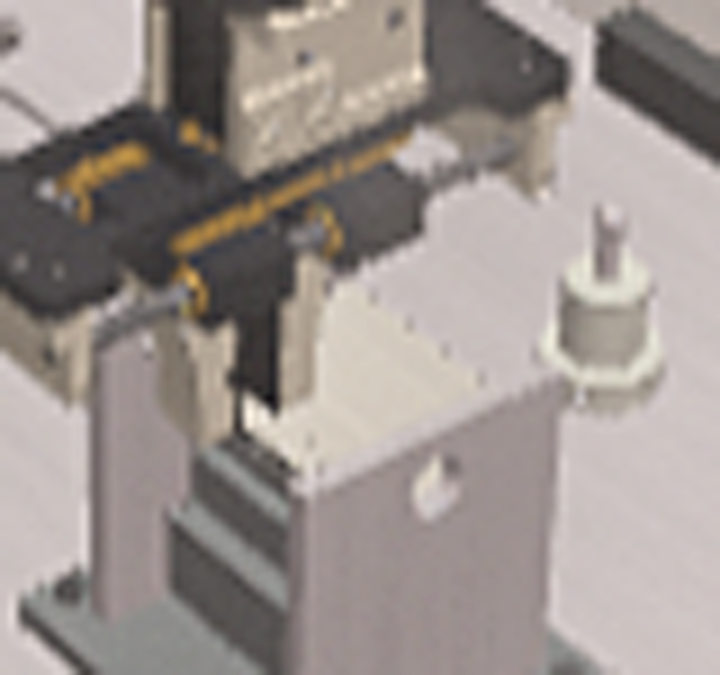

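>>> play_rows:
  series:
    - [0, 0, -0.001, -0.0005, 0]
    - [12, 0, -0.001, -0.0005, 0]
    - [14, 0, -0.001, -0.0005, 0]
    - [17, 0, -0.001, -0.0005, 0]
    - [20, 0, -0.001, -0.0005, 0]
    - [24, 0, -0.001, -0.0005, 0]
    - [28, 0, -0.001, -0.0005, 0]
    - [28, 0, -0.001, -0.0005, 0]
    - [28, 0, -0.001, -0.0005, 0]

```text
clock: 11.5
tool_pos: [0.5889, -0.0475, 0.1818]
orientation: [179.9, -0.0, -90.4]
force: [0.2, -0.2, 0.4]
opening: 0.0245
```

```bash
python3 mv.py .5911 -.0477 .1849 -90.4;  python3 - <<'E'
from plant import *
from h import *
for n in("side",):
    s=snapshot(n); np.savez(f"{n}15.npz",**s); 
    crop(s,f"{n}15.png",*((280,360,160,235,9,1.2) if n=="side" else (230,370,100,240,5,2)))
E
python3 flat.py side15.npz
```

```text
clock 11.5 pos [ 0.5889 -0.0475  0.1818] ori [179.93  -0.01 -90.44] open 24.5 F [ 0.2 -0.2  0.4] j [ 14.  18. -18.  -0. -53. -15.]
shift [ 0.0002 -0.0022 -0.0031] spin -0.04
side15.npz N 190 slope x deg 34.16, slope y deg -2.60, z@(640,-48) 99.13 sd 2.37 xr 624.2397776199731 661.9518893556804
```

View pics/side15.png

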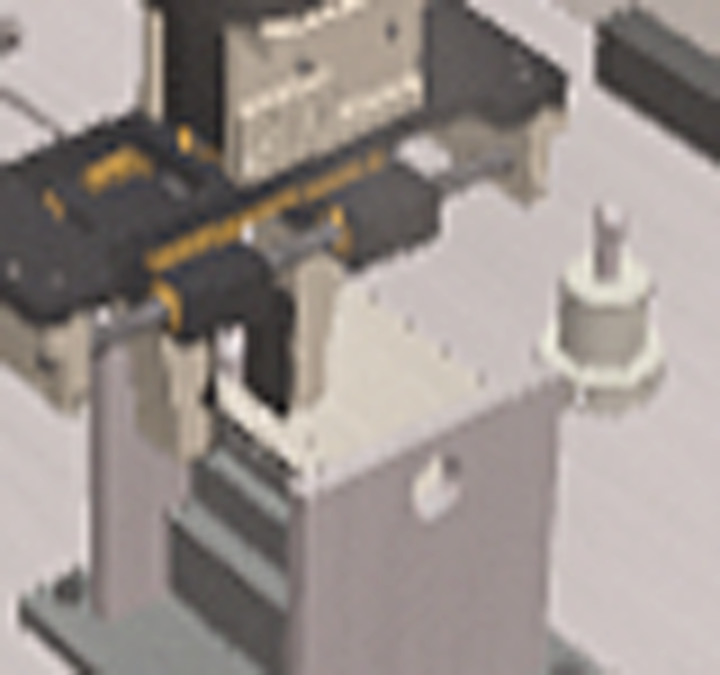

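>>> play_rows:
  series:
    - [28, 0, 0, -0.02, 0]
    - [28, 0, 0, -0.05, 0]
    - [28, 0, 0, -0.09, 0]
    - [28, 0, 0, -0.12, 0]
    - [40, 0, 0, -0.12, 0]

```text
clock: 12.05
tool_pos: [0.5911, -0.0475, 0.3073]
orientation: [-179.6, 0.0, -90.4]
force: [0.2, -0.4, 0.3]
opening: 0.0282
```

```bash
python3 mv.py .4548 .3605 .2 -78.6;  python3 - <<'E'
from plant import *
from h import *
np.set_printoptions(precision=1,suppress=True)
for n in("side","top"):
    s=snapshot(n); np.savez(f"{n}16.npz",**s); 
    crop(s,f"{n}16.png",*((160,360,130,250,4,1.2) if n=="side" else (100,380,130,290,2.8,1.6)))
s=load("top0.npz"); f=lambda a,b:[a/6+110,b/6+210]
print("posts",onz(s,[f(152,212),f(155,270),f(480,145),f(490,210)],.059)*1000)
print("rod ends",onz(s,[f(97,250),f(560,165)],.0507)*1000)
E
python3 flat.py side16.npz
```

```text
clock 12.05 pos [ 0.5911 -0.0475  0.3073] ori [-179.56    0.03  -90.4 ] open 28.2 F [ 0.2 -0.4  0.3] j [ 14.  12.  -9.   0. -68. -15.]
shift [-0.407   0.14    0.1065] spin -11.8
posts [[461.4 379.5  59. ]
 [437.  377.3  59. ]
 [492.3 242.1  59. ]
 [464.9 237.   59. ]]
rod ends [[444.8 404.6  50.7]
 [484.6 209.4  50.7]]
side16.npz N 223 slope x deg 34.13, slope y deg 0.51, z@(640,-48) 99.20 sd 2.29 xr 624.3509053839684 661.9946867879179
```

View pics/side16.png

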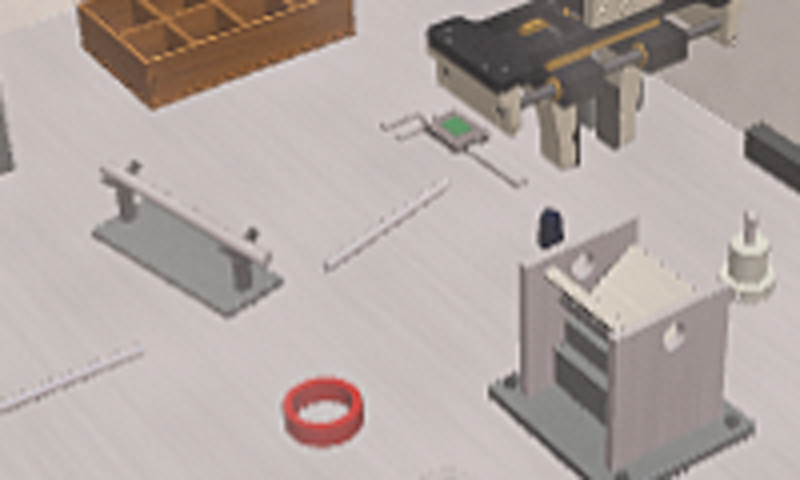

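View pics/top16.png

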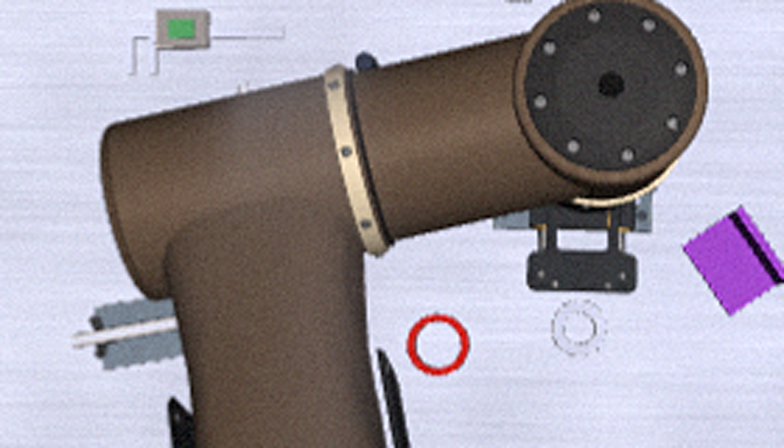

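>>> play_rows:
  series:
    - [40, -0.03, 0.01, 0, -1]
    - [50, -0.07, 0.024, 0, -2]
    - [60, -0.11, 0.038, 0, -4]
    - [60, -0.15, 0.052, 0, -6]
    - [60, -0.19, 0.066, 0, -8]
    - [60, -0.23, 0.08, 0, -10]
    - [60, -0.27, 0.094, 0, -11.9]
    - [60, -0.31, 0.108, 0.02, -11.9]
    - [60, -0.35, 0.122, 0.04, -11.9]
    - [60, -0.385, 0.135, 0.06, -11.9]

```text
clock: 13.15
tool_pos: [0.4558, 0.3398, 0.2403]
orientation: [179.9, -0.1, -78.5]
force: [0.6, -0.6, 0.4]
opening: 0.0526
```

```bash
python3 mv.py .4548 .3578 .17 -78.5
```

```text
clock 13.15 pos [0.4558 0.3398 0.2403] ori [179.91  -0.06 -78.51] open 52.6 F [ 0.6 -0.6  0.4] j [ 56.  13. -17.  -0. -60. -45.]
shift [-0.0179 -0.0027  0.0702] spin -0.01
```

>>> play_rows:
  series:
    - [60, -0.01, -0.0015, 0.02, 0]
    - [60, -0.0179, -0.0027, 0.05, 0]
    - [60, -0.0179, -0.0027, 0.07, 0]
    - [60, -0.0179, -0.0027, 0.07, 0]

```text
clock: 13.55
tool_pos: [0.4545, 0.3548, 0.1679]
orientation: [179.6, -0.3, -78.5]
force: [-0.6, -0.1, -0.1]
opening: 0.0525
```

```bash
python3 mv.py .4548 .3578 .0977 -78.5
python3 - <<'E'
from plant import *
from h import *
for n in("side","top"):
    s=snapshot(n); np.savez(f"{n}17.npz",**s); 
    crop(s,f"{n}17.png",*((160,300,100,220,5,1.2) if n=="side" else (90,250,180,300,5,1.6)))
E
```

```text
clock 13.55 pos [0.4545 0.3548 0.1679] ori [179.63  -0.3  -78.54] open 52.5 F [-0.6 -0.1 -0.1] j [ 57.  18. -21.  -0. -52. -46.]
shift [-0.0032 -0.0014  0.0701] spin -0.04
```

View pics/side17.png

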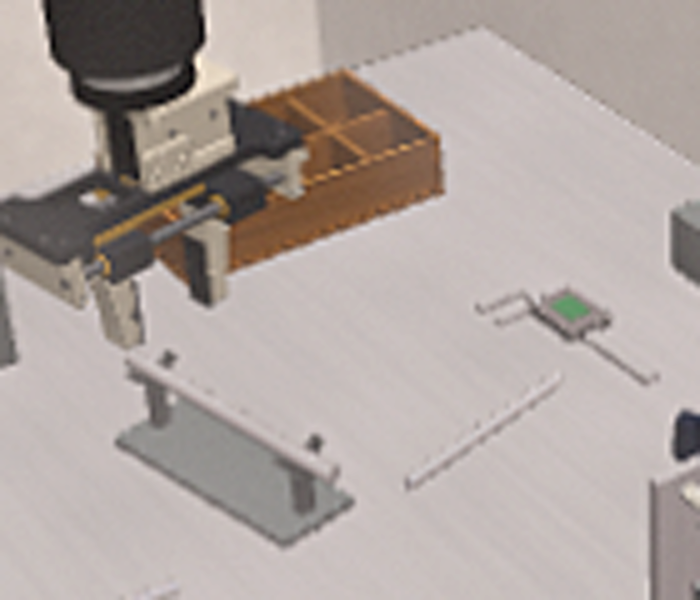

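View pics/top17.png

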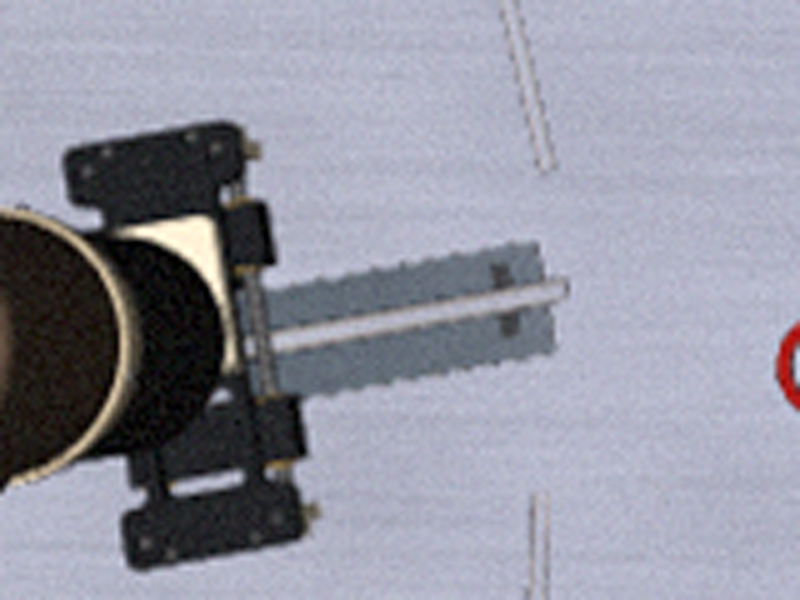

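>>> play_rows:
  series:
    - [60, -0.002, -0.001, 0.025, 0]
    - [60, -0.002, -0.001, 0.05, 0]
    - [60, -0.002, -0.001, 0.065, 0]
    - [60, -0.002, -0.001, 0.0701, 0]
    - [60, -0.002, -0.001, 0.0701, 0]

```text
clock: 14.15
tool_pos: [0.4572, 0.3588, 0.1027]
orientation: [-180.0, -0.0, -78.5]
force: [-0.1, 0.5, 0.6]
opening: 0.053
```

```bash
python3 mv.py .4548 .3568 .0977 -78.5
python3 - <<'E'
from plant import *
from h import *
for n in("side",):
    s=snapshot(n); np.savez(f"{n}18.npz",**s); 
    crop(s,f"{n}18.png",*((160,260,120,220,7,1.2) if n=="side" else (90,250,180,300,5,1.6)))
E
```

```text
clock 14.15 pos [0.4572 0.3588 0.1027] ori [-179.98   -0.    -78.54] open 53.0 F [-0.1  0.5  0.6] j [ 57.  23. -24.   0. -43. -46.]
shift [0.0014 0.0028 0.005 ] spin -0.04
```

View pics/side18.png

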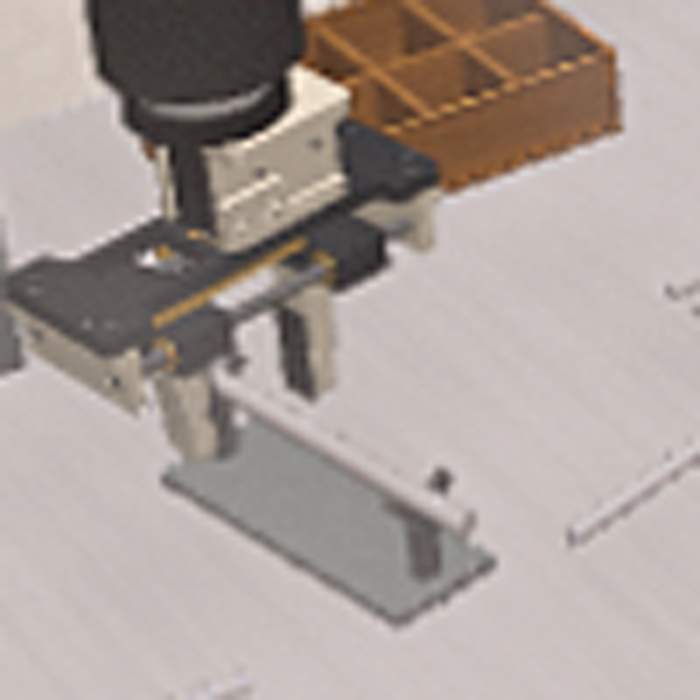

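```bash
python3 mv.py .4554 .3550 .0977 -78.5
```

```text
clock 14.2 pos [0.4574 0.3591 0.1033] ori [-179.94    0.04  -78.53] open 52.5 F [0.  0.8 0.6] j [ 57.  23. -24.   0. -43. -46.]
shift [0.0036 0.0028 0.0056] spin -0.03
```

>>> play_rows:
  series:
    - [60, 0.0036, 0.0026, 0.003, 0]
    - [60, 0.0036, 0.0026, 0.0056, 0]
    - [60, 0.0036, 0.0026, 0.0056, 0]

```text
clock: 14.5
tool_pos: [0.455, 0.3546, 0.0969]
orientation: [-180.0, 0.0, -78.5]
force: [0.3, 0.7, -0.2]
opening: 0.0522
```

```bash
python3 mv.py .4554 .3550 .0977 -78.5
```

```text
clock 14.5 pos [0.455  0.3546 0.0969] ori [-179.98    0.02  -78.54] open 52.2 F [ 0.3  0.7 -0.2] j [ 57.  23. -25.  -0. -42. -46.]
shift [-0.0003 -0.0004 -0.0008] spin -0.04
```

Close (from 52 to 12 mm).

>>> play_rows:
  series:
    - [40, 0, 0, 0, 0]
    - [20, 0, 0, 0, 0]
    - [0, 0, 0, 0, 0]
    - [0, 0, 0, 0, 0]
    - [0, 0, 0, 0, 0]
    - [0, 0, 0, 0, 0]
    - [0, 0, 0, 0, 0]
    - [0, 0, 0, 0, 0]

```text
clock: 15.3
tool_pos: [0.4554, 0.355, 0.0968]
orientation: [-180.0, 0.0, -78.5]
force: [1.6, 0.8, 0.1]
opening: 0.0113
```

```bash
python3 mv.py .4554 .3550 .0977 -78.5
python3 - <<'E'
from plant import *
from h import *
for n in("side",):
    s=snapshot(n); np.savez(f"{n}19.npz",**s); 
    crop(s,f"{n}19.png",*((160,260,120,220,7,1.2) if n=="side" else (90,250,180,300,5,1.6)))
E
```

```text
clock 15.3 pos [0.4554 0.355  0.0968] ori [-179.96    0.02  -78.52] open 11.3 F [1.6 0.8 0.1] j [ 57.  23. -25.   0. -42. -46.]
shift [ 0.     -0.     -0.0009] spin -0.02
```

View pics/side19.png

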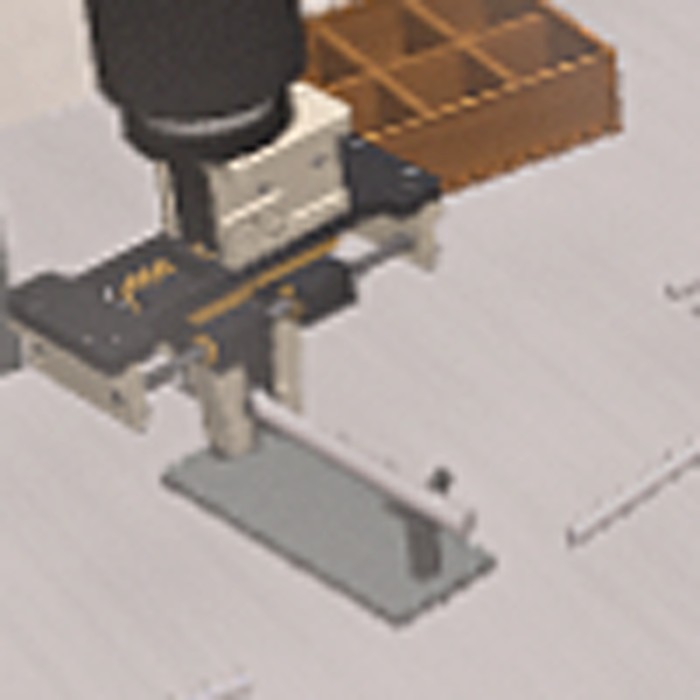

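>>> play_rows:
  series:
    - [0, 0, 0, -0.01, 0]
    - [0, 0, 0, -0.025, 0]
    - [0, 0, 0, -0.045, 0]
    - [0, 0, 0, -0.07, 0]
    - [0, 0, 0, -0.1, 0]
    - [0, 0, 0, -0.12, 0]
    - [0, 0, 0, -0.12, 0]

```text
clock: 16.05
tool_pos: [0.4557, 0.3556, 0.2204]
orientation: [-179.8, 0.2, -78.5]
force: [0.1, -0.8, -2.5]
opening: 0.011
```

```bash
python3 mv.py .625 .19 .215 -90.4
python3 - <<'E'
from plant import *
from h import *
for n in("side","top"):
    s=snapshot(n); np.savez(f"{n}20.npz",**s); 
    crop(s,f"{n}20.png",*((160,260,100,200,7,1.2) if n=="side" else (90,250,180,300,5,1.6)))
E
```

```text
clock 16.05 pos [0.4557 0.3556 0.2204] ori [-179.78    0.19  -78.51] open 11.0 F [ 0.1 -0.8 -2.5] j [ 57.  15. -18.   0. -57. -46.]
shift [ 0.196  -0.1329  0.0052] spin 11.89
```

View pics/side20.png

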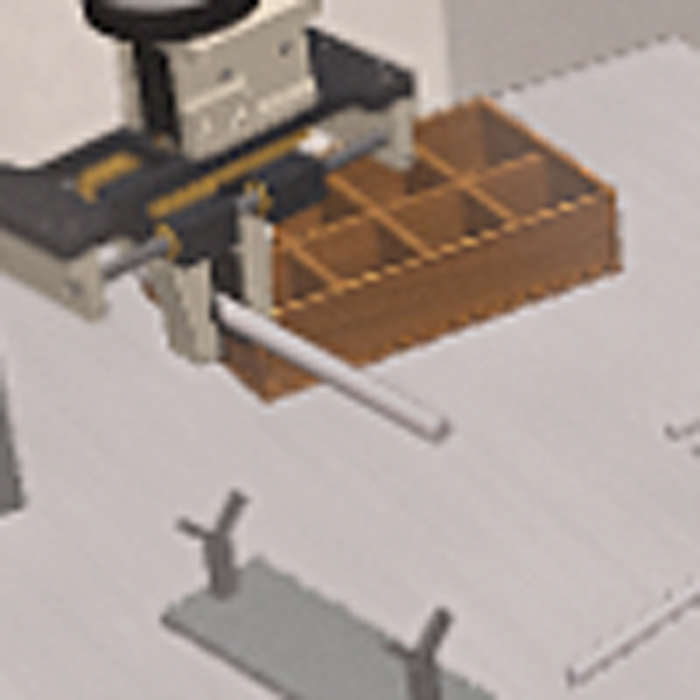

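View pics/top20.png

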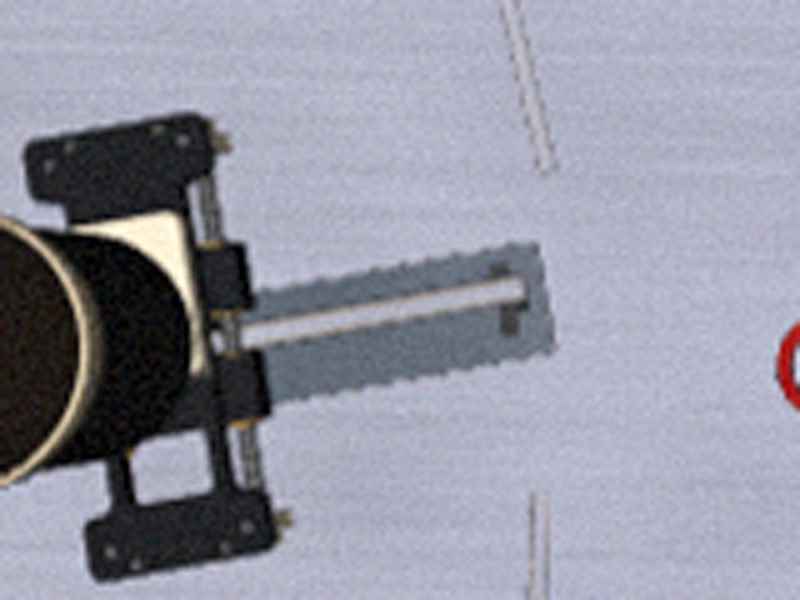

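Run:
```python
from tilt import *
for n,reg,lo in(("top20.npz",(228,250,138,198),130),("side20.npz",(140,166,188,226),130)):
    s=load(n); C=cloud(s)*1000; P=C[reg[0]:reg[1],reg[2]:reg[3]].reshape(-1,3); P=P[(P[:,2]>lo)&(P[:,2]<215)&(P[:,1]>205)&(P[:,1]<338)]
    d0=np.array([455.7,355.6]); t=np.array([.199,-.980])
    a=(P[:,:2]-d0)@t; l=(P[:,:2]-d0)@np.array([.98,.199])
    k=abs(l)<12
    for _ in range(4):
        f=np.polyfit(a[k],P[k,2],1); r=P[:,2]-np.polyval(f,a); k=(abs(l)<12)&(abs(r)<2.2*r[k].std())
    g=np.polyfit(a[k],l[k],1)
    print(n,k.sum(),"slope deg",np.degrees(f[0]),"z@0",f[1],"z@149",np.polyval(f,149),"a range",a[k].min(),a[k].max(),"lateral@0,149",g[1],np.polyval(g,149))
    print(proj(s,np.array([[485.4,209.6,174]])/1000))
```

```text
top20.npz 279 slope deg -0.49557696351504055 z@0 175.354719570061 z@149 174.06595156321538 a range 17.882404357648586 149.07593566757728 lateral@0,149 -0.1393128938846314 -0.0022138427961490847
[[194.61 236.48]]
side20.npz 119 slope deg -2.0718610281443923 z@0 179.8628927136281 z@149 174.4749340224818 a range 17.57860285649662 149.46961147382663 lateral@0,149 -1.696113776629332 -2.5700485040217713
[[222.43 160.83]]
```

>>> play_rows:
  series:
    - [0, 0.025, -0.015, 0, 1.5]
    - [0, 0.055, -0.034, 0, 3]
    - [0, 0.085, -0.053, 0, 5]
    - [0, 0.115, -0.071, 0, 7]
    - [0, 0.145, -0.09, 0.005, 9]
    - [0, 0.17, -0.105, 0.01, 11]
    - [0, 0.195, -0.121, 0.015, 11.9]
    - [0, 0.2108, -0.1307, 0.018, 11.9]
    - [0, 0.2108, -0.1307, 0.018, 11.9]
    - [0, 0.2108, -0.1307, 0.018, 11.9]

```text
clock: 17.15
tool_pos: [0.6246, 0.1737, 0.1975]
orientation: [179.9, -0.0, -90.5]
force: [-0.7, -0.1, -0.6]
opening: 0.0108
```

```bash
python3 mv.py .6257 .17 .1545 -90.4
```

```text
clock 17.15 pos [0.6246 0.1737 0.1975] ori [179.89  -0.05 -90.48] open 10.8 F [-0.7 -0.1 -0.6] j [ 33.  22. -10.  -0. -58. -33.]
shift [ 0.0037 -0.0012  0.043 ] spin -0.08
```

>>> play_rows:
  series:
    - [0, 0.001, -0.0012, 0.02, 0]
    - [0, 0.002, -0.0012, 0.035, 0]
    - [0, 0.002, -0.0012, 0.042, 0]
    - [0, 0.002, -0.0012, 0.042, 0]
    - [0, 0.002, -0.0012, 0.042, 0]

```text
clock: 17.65
tool_pos: [0.6263, 0.1728, 0.1573]
orientation: [-180.0, 0.0, -90.4]
force: [0.6, -0.1, -1.4]
opening: 0.0109
```

```bash
python3 mv.py .6257 .17 .1545 -90.4
python3 - <<'E'
from plant import *
from h import *
for n in("side","top"):
    s=snapshot(n); np.savez(f"{n}21.npz",**s); 
    crop(s,f"{n}21.png",*((220,360,110,235,5.7,1.2) if n=="side" else (170,350,130,230,4.4,1.6)))
E
```

```text
clock 17.65 pos [0.6263 0.1728 0.1573] ori [-179.97    0.01  -90.37] open 10.9 F [ 0.6 -0.1 -1.4] j [ 33.  24. -12.   0. -53. -33.]
shift [0.0028 0.0006 0.0028] spin 0.03
```

View pics/side21.png

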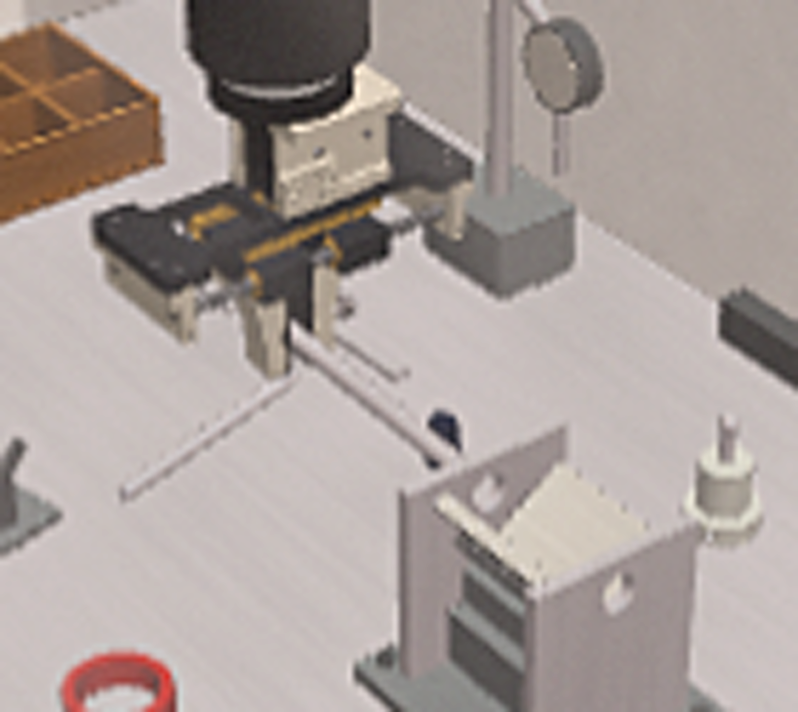

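View pics/top21.png

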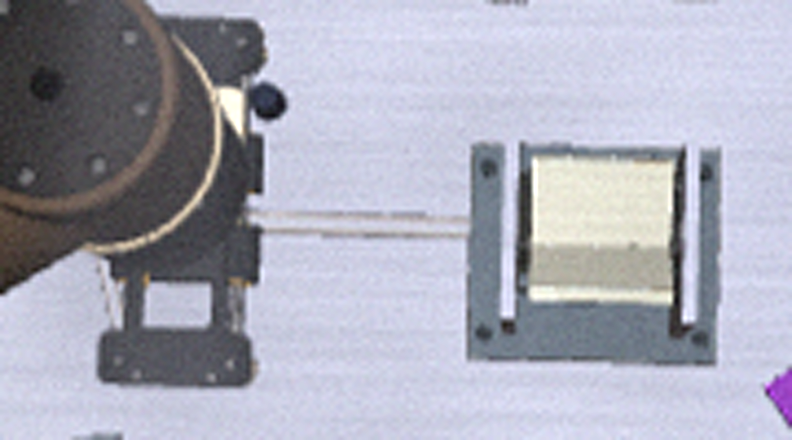

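```bash
cat > rod.py <<'E'
from tilt import *
import sys
def rodfit(n,y0,y1,x0=626,dz=(90,135),win=12):
    s=load(n); C=cloud(s)*1000; P=C.reshape(-1,3)
    P=P[(P[:,2]>dz[0])&(P[:,2]<dz[1])&(P[:,1]>y0)&(P[:,1]<y1)&(abs(P[:,0]-x0)<win)]
    k=np.ones(len(P),bool)
    for _ in range(4):
        f=np.polyfit(P[k,1],P[k,2],1); g=np.polyfit(P[k,1],P[k,0],1)
        r=P[:,2]-np.polyval(f,P[:,1]); q=P[:,0]-np.polyval(g,P[:,1]); k=(abs(r)<2.2*r[k].std())&(abs(q)<2.2*q[k].std()+1)
    print(n,k.sum(),"z slope deg %.2f x slope deg %.2f"%(np.degrees(f[0]),np.degrees(g[0])),"z,x at y=100: %.1f %.1f  at tip 24: %.1f %.1f  at -48: %.1f %.1f"%sum([(np.polyval(f,y),np.polyval(g,y)) for y in(100,24,-48)],()),"y range",P[k,1].min(),P[k,1].max())
E
python3 - <<'E'
from rod import *
rodfit("top21.npz",25,135); rodfit("side21.npz",25,135)
s=load("side21.npz"); f=lambda a,b:np.array([a/5.7+220,b/5.7+110])
print("pred holes",(proj(s,np.array([[624.7,-102,108.4],[624.9,-2,108.4],[625.5,24,108.4]])/1000)-[220,110])*5.7)
crop(s,"hole.png",295,345,185,235,14,1.2)
t=load("top21.npz"); crop(t,"top21b.png",215,345,145,220,6,1.6)
E
```

```text
top21.npz 213 z slope deg 0.70 x slope deg 0.72 z,x at y=100: 114.2 626.3  at tip 24: 113.3 625.4  at -48: 112.4 624.5 y range 25.042709845376375 133.30434404422545
side21.npz 107 z slope deg 0.81 x slope deg -0.32 z,x at y=100: 113.3 623.3  at tip 24: 112.2 623.7  at -48: 111.2 624.1 y range 27.342983089112984 134.23334913657825
pred holes [[613.6  591.16]
 [484.29 490.7 ]
 [453.39 465.66]]
```

View pics/hole.png

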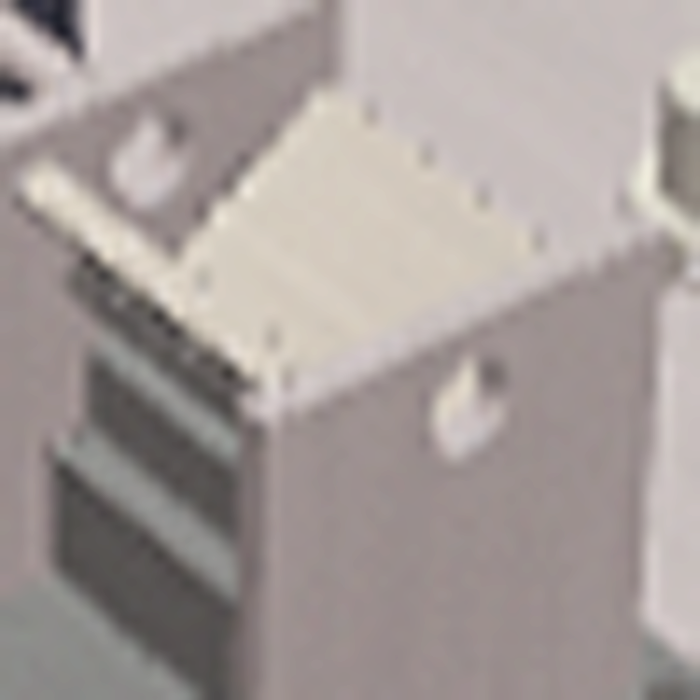

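View pics/top21b.png

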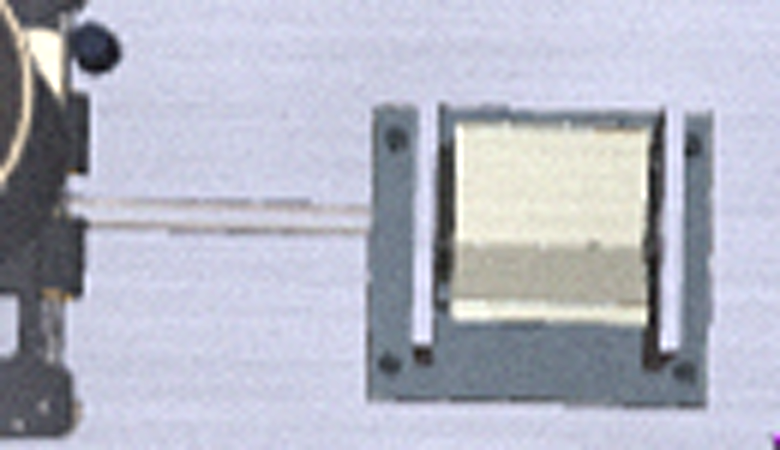

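Run:
```python
from rod import *
s=load("side21.npz"); t=np.linspace(0,2*np.pi,60)
for y in(-102,-2):
    for (cx,cz) in((624.7,108.4),(626.7,106)):
        q=(proj(s,np.c_[cx+9*np.cos(t),np.full(60,y),cz+9*np.sin(t)]/1000)-[295,185])*14+7
        print(y,cx,cz,"bbox",q.min(0),q.max(0),"mean",q.mean(0))
im=cv2.resize(s["frame"][185:235,295:345,::-1],None,fx=14,fy=14,interpolation=cv2.INTER_CUBIC)
for y,c in((-102,(0,0,255)),(-2,(255,0,0))):
    q=(proj(s,np.c_[624.7+9*np.cos(t),np.full(60,y),108.4+9*np.sin(t)]/1000)-[295,185])*14+7
    cv2.polylines(im,[np.int32(q)],True,c,1)
# plate corners
for P in([573.1,-102,130],[673.1,-102,130],[573.1,-94,130],[573.1,-102,20]):
    q=(proj(s,np.array([P])/1000)[0]-[295,185])*14+7; cv2.circle(im,tuple(np.int32(q)),5,(0,255,0),-1)
cv2.imwrite("pics/hole2.png",im)
```

```text
-102 624.7 108.4 bbox [428.3  368.61] [499.62 449.2 ] mean [464.63 408.64]
-102 626.7 106 bbox [435.81 374.43] [506.96 454.85] mean [472.05 414.37]
-2 624.7 108.4 bbox [110.61 123.43] [180.63 201.59] mean [146.24 162.28]
-2 626.7 106 bbox [118.34 129.41] [188.2 207.4] mean [153.89 168.18]
```

View pics/hole2.png

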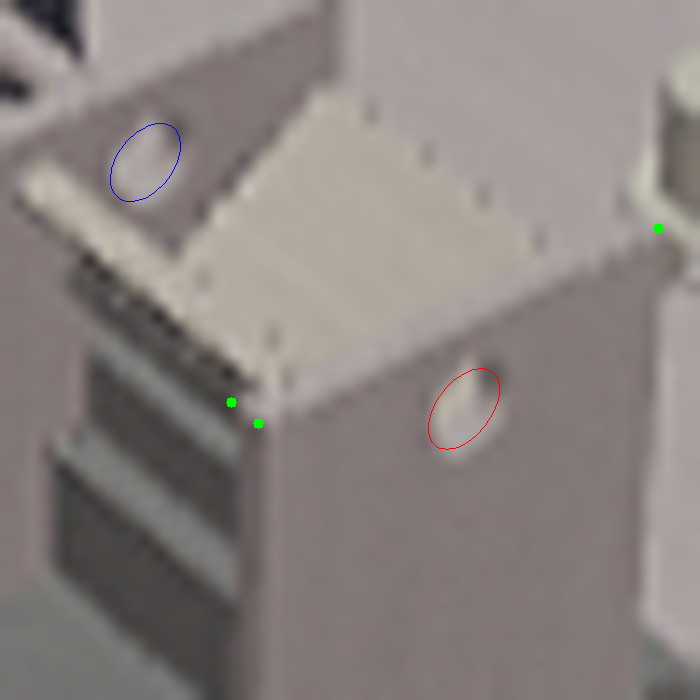

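>>> play_rows:
  series:
    - [0, 0.002, -0.0005, 0.001, 0]
    - [0, 0.006, -0.0005, 0.0017, 0]
    - [0, 0.012, -0.0005, 0.0017, 0]
    - [0, 0.018, -0.0005, 0.0017, 0]
    - [0, 0.024, -0.0005, 0.0017, 0]
    - [0, 0.03, -0.0005, 0.0017, 0]
    - [0, 0.034, -0.0005, 0.0017, 0]
    - [0, 0.034, -0.0005, 0.0017, 0]

```text
clock: 18.55
tool_pos: [0.6265, 0.1374, 0.155]
orientation: [180.0, -0.0, -90.5]
force: [0.4, 0.7, -2.1]
opening: 0.0106
```

```bash
python3 mv.py .6257 .02 .1556 -90.4
python3 - <<'E'
from plant import *
from h import *
for n in("side","top"):
    s=snapshot(n); np.savez(f"{n}22.npz",**s); 
    crop(s,f"{n}22.png",*((270,350,160,235,9,1.2) if n=="side" else (215,345,145,220,6,1.6)))
from rod import rodfit
rodfit("top22.npz",12,110); rodfit("side22.npz",12,110)
E
```

```text
clock 18.55 pos [0.6265 0.1374 0.155 ] ori [180.    -0.   -90.48] open 10.6 F [ 0.4  0.7 -2.1] j [ 30.  24. -13.  -0. -53. -30.]
shift [ 0.1174 -0.0002 -0.0006] spin -0.08
top22.npz 178 z slope deg 0.67 x slope deg 0.72 z,x at y=100: 111.6 626.7  at tip 24: 110.8 625.7  at -48: 109.9 624.8 y range 12.62100171918245 108.64553282763458
side22.npz 81 z slope deg 0.67 x slope deg -0.06 z,x at y=100: 111.7 623.3  at tip 24: 110.8 623.4  at -48: 110.0 623.5 y range 21.78954785990306 108.92606479995126
```

View pics/side22.png

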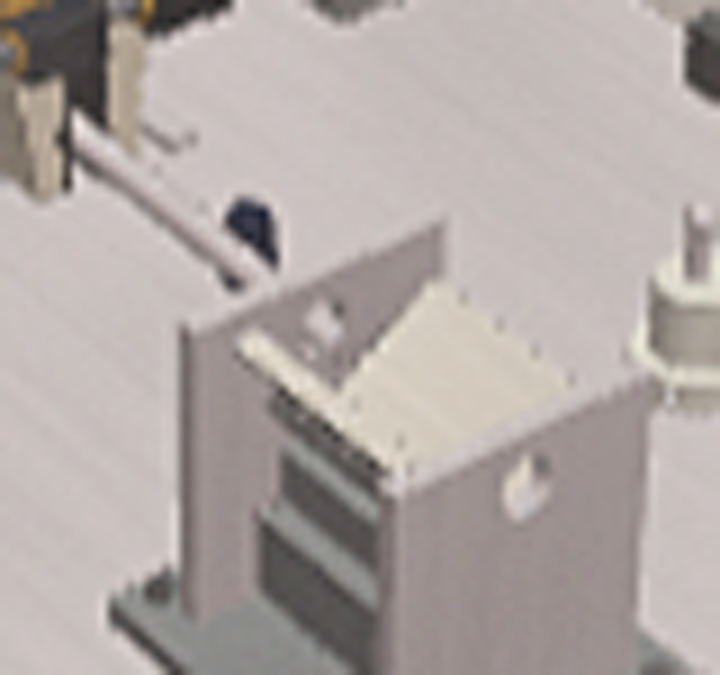

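Run:
```python
from rod import *
s=load("side22.npz")
print((proj(s,np.array([[625,-12,106.7],[625,0,106.7],[625,-2,112.7]])/1000)-[270,160])*9+4)
t=load("top22.npz");crop(t,"top22b.png",215,345,145,220,6,1.6)
for y in (20,10,5,-3,-8,-12,-16,-20): print(y,proj(t,np.array([[625,y,112]])/1000))
C=cloud(t)*1000
u=np.arange(268,300); v=[186,187,188,189,190,191]
print(C[176:184,280:296,2].round(0))
```

```text
[[338.5  348.2 ]
 [314.96 329.98]
 [319.06 317.73]]
20 [[278.02 181.48]]
10 [[282.09 181.56]]
5 [[284.13 181.6 ]]
-3 [[287.38 181.66]]
-8 [[289.42 181.7 ]]
-12 [[291.04 181.73]]
-16 [[292.67 181.76]]
-20 [[294.3  181.79]]
[[  10.   12.   14.    7.  128.  134.  132.  127.   91.   96.   91.   94.
    97.   99.   99.   95.]
 [  10.   11.   10.   14.  128.  132.  124.  127.   89.   88.   91.  100.
    98.   97.  101.   97.]
 [   8.   13.   17.    7.  130.  131.  136.  128.   82.   87.   91.   94.
    97.   97.   97.   96.]
 [ 108.  107.  109.  108.  127.  128.  128.  132.   87.   84.   87.   91.
    92.   99.   96.   95.]
 [ 111.  114.  113.  108.  131.  131.  134. 1401.  107.  109.  116.   91.
    89.   92.   97.   97.]
 [ 116.  114.  116.  104.  132.  134.  129.  126.  109.  110.  108.   94.
    91.   92.   91.   98.]
 [ 115.  111.  112.  116.  136.  131.  132.  130.  113.  112.  112.   90.
    92.   87.   89.   95.]
 [ 107.  111.  106.  111.  127.  131.  126.  133. 1401.  109.  111.   90.
    93.   84.   88.   88.]]
```

View pics/top22b.png

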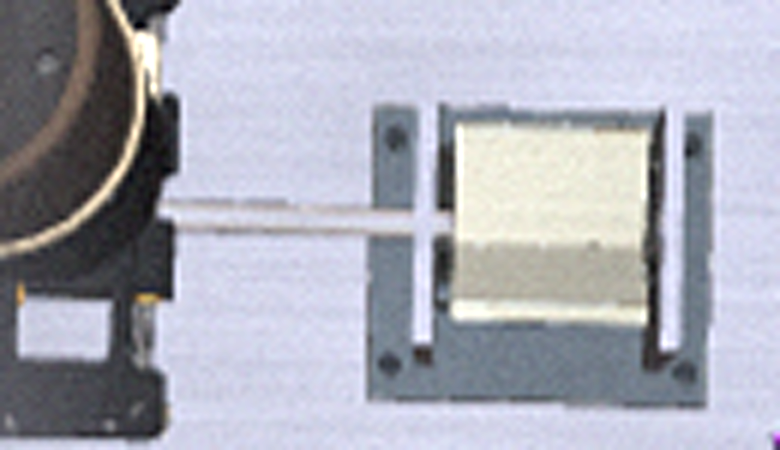

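>>> play_rows:
  series:
    - [0, 0.008, 0, -0.001, 0]
    - [0, 0.018, 0, -0.001, 0]
    - [0, 0.028, 0, -0.001, 0]
    - [0, 0.038, 0, -0.001, 0]
    - [0, 0.048, 0, -0.001, 0]
    - [0, 0.058, 0, -0.001, 0]
    - [0, 0.068, 0, -0.001, 0]
    - [0, 0.074, 0, -0.001, 0]
    - [0, 0.074, 0, -0.001, 0]

```text
clock: 19.55
tool_pos: [0.6259, 0.0632, 0.1559]
orientation: [180.0, -0.0, -90.5]
force: [-0.6, 0.0, -1.9]
opening: 0.0109
```

```bash
python3 mv.py .6257 .02 .1558 -90.4
python3 - <<'E'
from plant import *
from h import *
for n in("side","top"):
    s=snapshot(n); np.savez(f"{n}23.npz",**s); 
    crop(s,f"{n}23.png",*((270,350,160,235,9,1.2) if n=="side" else (215,345,145,220,6,1.6)))
from rod import rodfit
rodfit("top23.npz",-75,-10); rodfit("top23.npz",8,35)
E
python3 flat.py side23.npz
```

```text
clock 19.55 pos [0.6259 0.0632 0.1559] ori [179.99  -0.   -90.49] open 10.9 F [-0.6  0.  -1.9] j [ 24.  23. -15.   0. -52. -24.]
shift [ 0.0432 -0.0002  0.0001] spin -0.09
top23.npz 224 z slope deg 0.63 x slope deg 0.28 z,x at y=100: 106.1 626.4  at tip 24: 105.2 626.1  at -48: 104.5 625.7 y range -74.43204220314342 -11.674606581574912
top23.npz 36 z slope deg -5.25 x slope deg -0.30 z,x at y=100: 105.0 625.7  at tip 24: 112.0 626.1  at -48: 118.6 626.5 y range 10.130002382580754 27.409140940553808
side23.npz N 174 slope x deg 34.79, slope y deg -0.60, z@(640,-48) 99.45 sd 2.30 xr 624.5365855861273 661.7394881781394
```

View pics/side23.png

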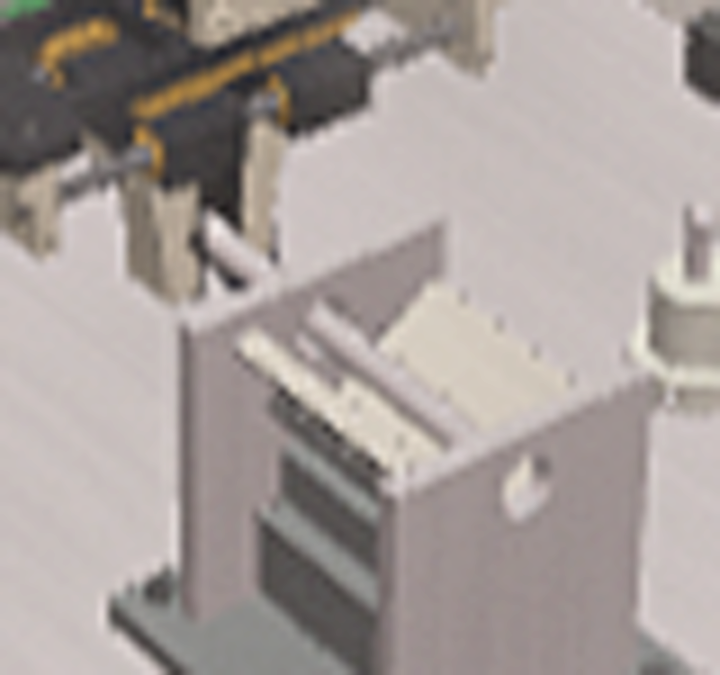

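View pics/top23.png

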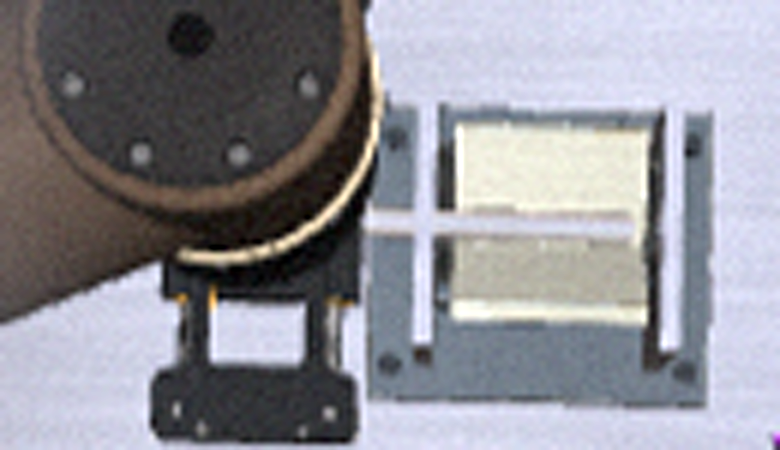

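Run:
```python
from rod import *
rodfit("top23.npz",-83,-8,625.3,(103,125),6)
t=load("top23.npz"); C=cloud(t)*1000
P=C[175:190,286:325].reshape(-1,3); 
for a,b in((-8,-25),(-25,-45),(-45,-65),(-65,-80)):
    k=(P[:,1]<a)&(P[:,1]>b)&(P[:,2]>106)&(P[:,2]<122)&(abs(P[:,0]-625)<10); print(a,b,k.sum(),P[k].mean(0),np.percentile(P[k,0],[5,95]))
```

```text
top23.npz 137 z slope deg 1.43 x slope deg -0.85 z,x at y=100: 115.4 623.0  at tip 24: 113.5 624.1  at -48: 111.7 625.2 y range -80.92384563848145 -9.353114882033852
-8 -25 33 [624.64 -17.18 112.74] [619.61 629.33]
-25 -45 37 [625.16 -35.39 112.14] [620.18 629.85]
-45 -65 39 [625.26 -54.85 111.64] [620.48 630.57]
-65 -80 28 [625.73 -71.78 112.12] [620.6  630.61]
```

>>> play_rows:
  series:
    - [0, 0.006, 0.0003, 0, 0]
    - [0, 0.013, 0.0003, 0, 0]
    - [0, 0.02, 0.0003, 0, 0]
    - [0, 0.027, 0.0003, 0, 0]
    - [0, 0.034, 0.0003, 0, 0]
    - [0, 0.04, 0.0003, 0, 0]
    - [0, 0.043, 0.0003, 0, 0]
    - [0, 0.043, 0.0003, 0, 0]

```text
clock: 20.45
tool_pos: [0.6253, 0.0206, 0.1559]
orientation: [180.0, -0.0, -90.5]
force: [0.5, -0.1, -0.9]
opening: 0.0108
```

```bash
python3 mv.py .6257 .02 .1558 -90.4
python3 - <<'E'
from plant import *
from h import *
for n in("side","top"):
    s=snapshot(n); np.savez(f"{n}24.npz",**s); 
    crop(s,f"{n}24.png",*((270,350,160,235,9,1.2) if n=="side" else (215,345,145,220,6,1.6)))
E
python3 flat.py side24.npz
```

```text
clock 20.45 pos [0.6253 0.0206 0.1559] ori [180.    -0.   -90.47] open 10.8 F [ 0.5 -0.1 -0.9] j [ 20.  23. -16.   0. -52. -20.]
shift [ 0.0006 -0.0004  0.0001] spin -0.07
side24.npz N 167 slope x deg 33.40, slope y deg -1.11, z@(640,-48) 99.64 sd 2.26 xr 624.1950184067633 661.7141937343822
```

View pics/side24.png

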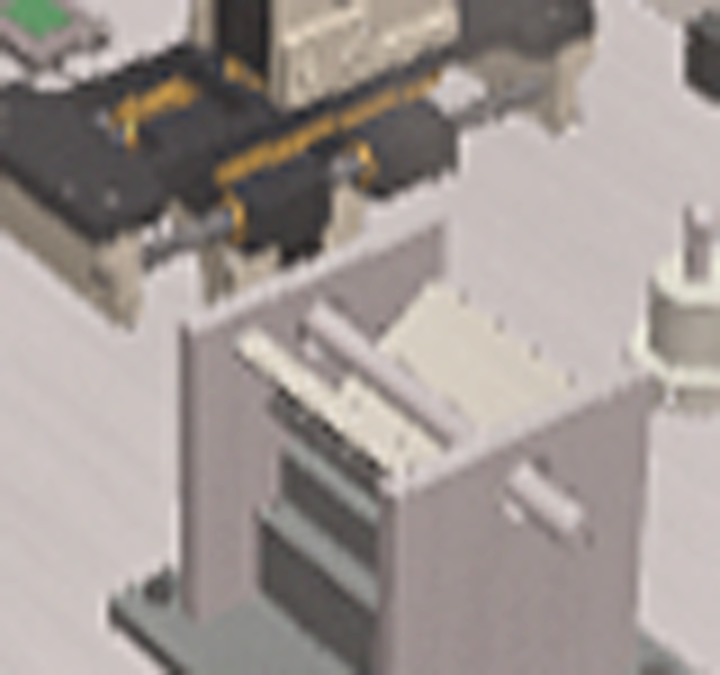

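View pics/top24.png

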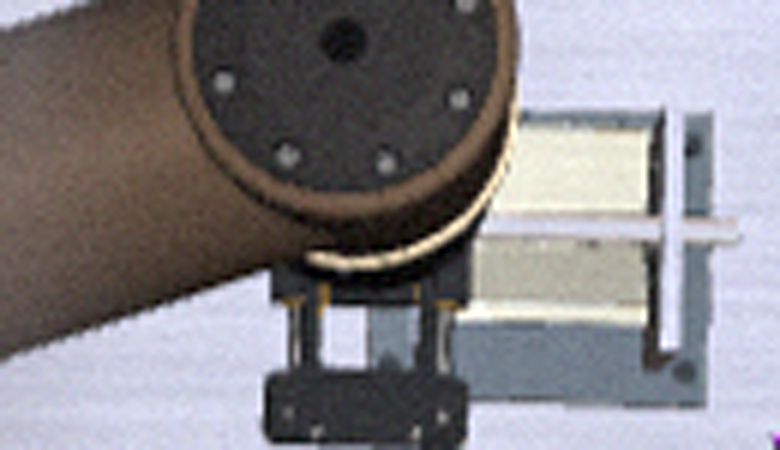

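>>> play_rows:
  series:
    - [0, 0, 0, 0.0012, 0]
    - [0, 0, 0, 0.0022, 0]
    - [0, 0, 0, 0.0022, 0]
    - [14, 0, 0, 0.0022, 0]
    - [18, 0, 0, 0.0022, 0]
    - [24, 0, 0, 0.0022, 0]
    - [24, 0, 0, 0.0022, 0]

```text
clock: 21.25
tool_pos: [0.6254, 0.0211, 0.154]
orientation: [-180.0, 0.0, -90.4]
force: [0.1, -0.3, 0.5]
opening: 0.0203
```

```bash
python3 mv.py .6255 .052 .1525 -90.4
```

```text
clock 21.25 pos [0.6254 0.0211 0.154 ] ori [-179.98    0.    -90.43] open 20.3 F [ 0.1 -0.3  0.5] j [ 20.  23. -16.   0. -52. -20.]
shift [-0.0309  0.0002  0.0015] spin -0.03
```

>>> play_rows:
  series:
    - [24, -0.01, 0, 0.001, 0]
    - [24, -0.02, 0, 0.0015, 0]
    - [24, -0.03, 0, 0.0015, 0]
    - [24, -0.031, 0, 0.0015, 0]
    - [10, -0.031, 0, 0.0015, 0]
    - [0, -0.031, 0, 0.0015, 0]
    - [0, -0.031, 0, 0.0015, 0]
    - [0, -0.031, 0, 0.0015, 0]
    - [0, -0.031, 0, 0.0015, 0]

```text
clock: 22.15
tool_pos: [0.6256, 0.0519, 0.1522]
orientation: [-180.0, 0.0, -90.5]
force: [0.9, 1.5, 0.7]
opening: 0.0108
```

```bash
python3 mv.py .6255 .034 .1525 -90.4
```

```text
clock 22.15 pos [0.6256 0.0519 0.1522] ori [-180.      0.    -90.45] open 10.8 F [0.9 1.5 0.7] j [ 23.  23. -15.  -0. -52. -23.]
shift [ 0.0179 -0.0001 -0.0003] spin -0.05
```

>>> play_rows:
  series:
    - [0, 0.004, 0, 0, 0]
    - [0, 0.009, 0, 0, 0]
    - [0, 0.014, 0, 0, 0]
    - [0, 0.018, 0, 0, 0]
    - [0, 0.018, 0, 0, 0]

```text
clock: 22.65
tool_pos: [0.6254, 0.0332, 0.1523]
orientation: [180.0, -0.0, -90.5]
force: [-0.2, -0.1, 0.8]
opening: 0.0108
```

```bash
python3 mv.py .6255 .034 .1525 -90.4
python3 - <<'E'
from plant import *
from h import *
for n in("side","top"):
    s=snapshot(n); np.savez(f"{n}25.npz",**s); 
    crop(s,f"{n}25.png",*((270,350,160,235,9,1.2) if n=="side" else (215,345,145,220,6,1.6)))
E
python3 flat.py side25.npz
```

```text
clock 22.65 pos [0.6254 0.0332 0.1523] ori [179.99  -0.02 -90.47] open 10.8 F [-0.2 -0.1  0.8] j [ 21.  23. -16.   0. -52. -21.]
shift [-0.0008 -0.0001 -0.0002] spin -0.07
side25.npz N 182 slope x deg 35.44, slope y deg -1.14, z@(640,-48) 99.35 sd 2.40 xr 624.5430207673304 661.6993456606308
```

View pics/side25.png

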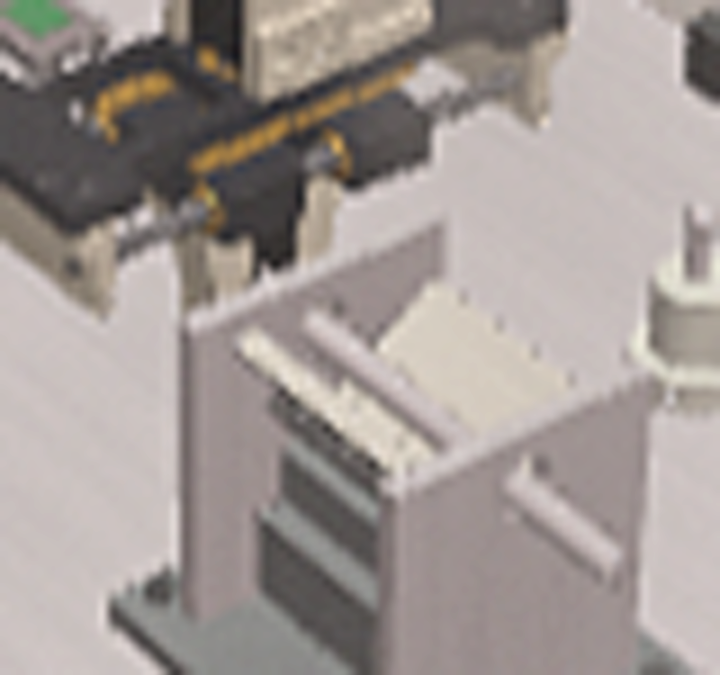

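Good; release, lift clear, and check.

>>> play_rows:
  series:
    - [0, 0, 0, 0, 0]
    - [14, 0, 0, 0, 0]
    - [18, 0, 0, 0, 0]
    - [26, 0, 0, 0, 0]
    - [34, 0, 0, 0, 0]
    - [34, 0, 0, 0, 0]
    - [34, 0, 0, -0.02, 0]
    - [34, 0, 0, -0.05, 0]
    - [34, 0, 0, -0.09, 0]
    - [34, -0.03, 0, -0.13, 0]

```text
clock: 23.75
tool_pos: [0.6252, 0.0622, 0.2834]
orientation: [179.9, -0.0, -90.6]
force: [2.3, -0.3, -0.5]
opening: 0.0296
```

>>> play_rows:
  series:
    - [34, -0.04, 0.02, -0.02, 0]
    - [34, -0.08, 0.05, -0.02, 0]
    - [34, -0.12, 0.08, -0.02, 0]
    - [34, -0.16, 0.11, -0.02, 0]
    - [34, -0.2, 0.13, -0.02, 0]
    - [34, -0.23, 0.14, -0.02, 0]
    - [34, -0.25, 0.14, -0.02, 0]
    - [34, -0.25, 0.14, -0.02, 0]

```text
clock: 24.55
tool_pos: [0.4874, 0.3175, 0.3021]
orientation: [-180.0, 0.0, -90.3]
force: [-0.5, -0.6, -0.2]
opening: 0.0296
```

```bash
python3 mv.py .6255 .034 .1525 -90.4
python3 - <<'E'
from plant import *
from h import *
for n in("side","top"):
    s=snapshot(n); np.savez(f"{n}26.npz",**s); 
    crop(s,f"{n}26.png",*((250,350,150,240,8,1.2) if n=="side" else (0,560,50,300,1.4,1.5)))
    if n=="top": crop(s,"top26b.png",215,345,145,220,6,1.6)
E
python3 flat.py side26.npz
```

```text
clock 24.55 pos [0.4874 0.3175 0.3021] ori [-179.99    0.01  -90.28] open 29.6 F [-0.5 -0.6 -0.2] j [ 52.  11. -11.   0. -68. -53.]
shift [ 0.2828 -0.1394  0.1495] spin 0.12
side26.npz N 180 slope x deg 33.99, slope y deg -1.50, z@(640,-48) 99.61 sd 2.24 xr 624.7419319921248 661.9576885071963
```

View pics/side26.png

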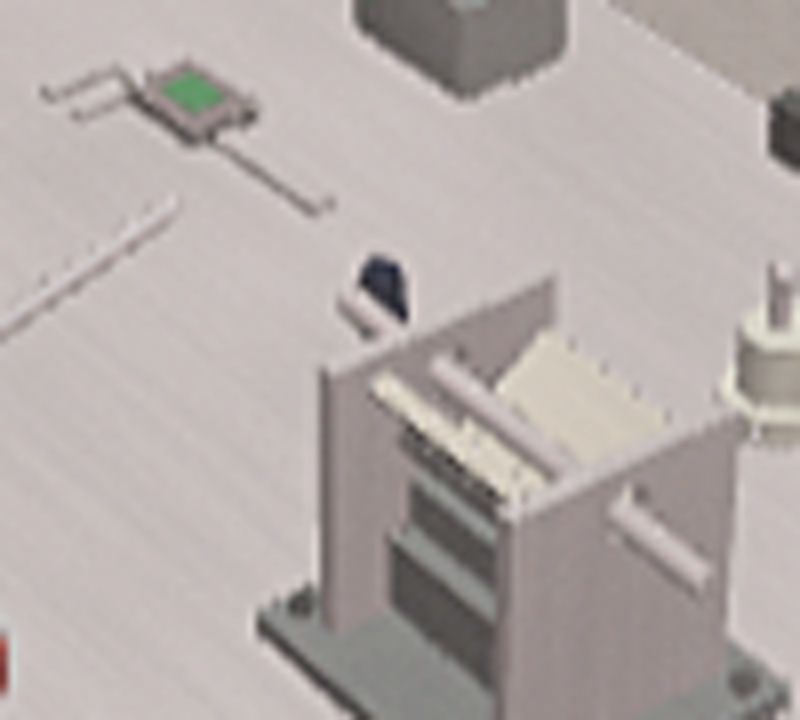

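View pics/top26.png

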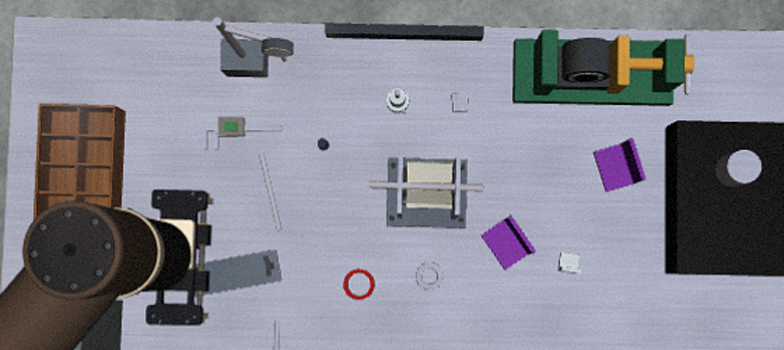

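View pics/top26b.png

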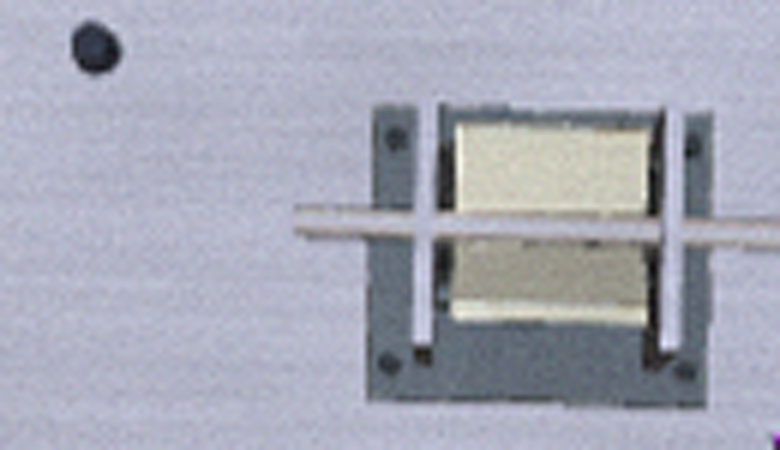

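Run:
```python
from plant import *
print(close_job())
```

```text
the job is handed in; nothing more can be done
None
```

The large angle is nested in the V-rest and barred in with the long rod. I handed the job in at about 24.6 s of the 62 s allowed.

**Angle:** I gripped it by the tip of its upright leg. Since the tool only points straight down, I pivoted it over the rest's long leg while keeping hold. I opened the gripper only when it was firm against both V legs, with the contact force below 20 N.

**Rod:** I took it from its stand and threaded it through both bores from the +y side. I then set it down, gripped it again further back and pushed it to about the middle.

**Last checks, with the arm well clear:**
- **Angle seating:** the flat leg measured about 34–35° (35° nominal) and its height was within about 0.5 mm of the expected value. It sits between the two end plates.
- **Rod:** it passes between the angle's legs and sticks out roughly 45 mm beyond each plate.
- **Bystanders:** those in view in the top picture look unmoved by eye; I did not measure them.

**Disagreements:** the two cameras differed by about 1–2 mm in x and z, which is inside their stated calibration. The rod drooped about 0.7° in the grip, well within the bore clearance. No check failed.

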